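# Pack the craft case and check its catch

## Robot

A 6-joint arm with a two-finger parallel gripper is mounted at the origin on the work surface. World frame = base frame: x ahead of the robot, y to its left, z up, the work surface at z = 0. Lengths are in mm, angles in degrees, forces in N, time in s.
With the tool pointing down it reaches from about 325 to 775 mm from the base axis. Payload 9.3 kg.
Tool frame: the origin (TCP) lies at the very end of the fingers, on their centre line; the grasp point (between the pads) lies 19 mm behind it; z points along the fingers, x is the direction in which the jaws open and shut, and the axes are right-handed (so a half turn about z gives the same grasp; the last joint's range is limited). The gripper opens to 85 mm and grips with 20 to 120 N. Pads are 22 mm wide; open, the fingers measure 114 mm over their backs; the gripper's body (76 mm by 85 mm) begins 54 mm behind the grasp point. The pads swing forward as they close: fully open they stand 13 mm farther back than shut.
Start: joints at [62.074, 14.817, 1.232, 76.415, 0, 81.257], TCP at [180.72, 519.458, 231.279] pointing down, gripper open.
Joint ranges: [-174.27, 174.27], [-52.1, 104.24], [-59.71, 78.15], [-110.17, 111.67], [-87.03, 83.33], [-180, 180]. Speed limits (degrees/s): [127.2, 127.2, 159.86, 180, 180, 180].

## Interface

Orientations are given as [roll, pitch, yaw] about the fixed x, y, z axes, in that order (R = Rz(yaw) Ry(pitch) Rx(roll)).
In Python, from station import arm gives the robot as it stands.
- The arm moves only by the tool carry_out, never from a script. Its argument "moves" is one flat list of numbers, 7 for each row, row after row: the gripper's target within -1 to 1 (fully open at 1, half-way at 0, shut at -1), then the shift along the tool's x, y, z in mm, then the turn, a rotation vector about the tool's x, y, z in rad. A call has 1 to 12 rows; each row shifts and turns the pose as measured when the row begins, along the tool's axes as they then stand; what a row does not reach is not made up. A row lasts 1/10 s, in which the tool goes at most 50 mm and 8.59 degrees, less where a joint would pass 70% of its speed; a pose out of reach is approached as far as the arm can. A call with a gripper value outside its range is refused whole. The fingers move at their own pace and stop on an object; "newtons" is the grip in N (left out, the last holds). Time passes only in rows, so rows that do not move let the fingers close. It gives the time, the measured TCP pose, the force and the opening at its end, in the units of the state.
- arm.sense(): the state, without advancing time (a new reading comes with each control period).
- arm.grab_frame(name): name is "scene" or "top"; returns a dict with "frame" (384x512x3 uint8, red, green, blue), "mtx" (3x3 intrinsics, pixels), "R" (3x3) and "t" (3): a world point X has camera coordinates R X + t. Camera axes: x right, y down, z forward; pixel columns grow to the right and rows downward; lengths in mm; the calibration is good to about 2 mm. A picture is of the moment at which its call begins. There is no depth.
- arm.hand_in(): hands the job in, once; it reports no verdict.
The state is a dict: "clock": time; "qpos": joint angles; "joint_vel": joint speeds; "tau": joint torques, N m; "tcp_pos": TCP position; "tool_rot": TCP orientation; "contact_force": force on the tool from outside, world axes, zero at the start; "ft_torque": the same for the moment, N m; "width": finger opening in mm.
Only numpy, scipy, OpenCV 4.12 (cv2) and the standard library are available. Lean on these libraries where they do the work, as an engineer would, in place of code of your own. Each camera call takes 0.05 s, during which the arm holds its last target.

## Task

Pack the craft things away before tea: put every eraser, clothes-peg and sharpener that lies on the worktop into the open teal case; lift the orange bin, upright, straight up out of its pocket in the turning caddy, tip its dowels into the case too, and put the empty bin back down in its pocket. When everything is in the case, shut the lid and press it fully home until the catch snaps, then give its handle a firm upward tug to check that the catch has held; if it gives, press it home and tug again. Leave the lid shut, and do not knock or shift the glass of dowels, the grey dish, the punch or the mug.

Things in the scene. Friction and masses are not known exactly. Their poses are not given: they have to be found in the camera images.
- case: teal craft case, fixed: open box 130 (x) x 220 (y) x 60 mm high outside, walls and floor 4 mm. Origin: centre of its underside; x from its front (catch side, towards the robot at yaw 0) to its back (hinge side), y along its width. A black catch housing 46 mm wide stands out 30 mm from the middle of the front wall, up to 61 mm high. The lid's hinge axis runs along y at x = +65 mm, z = 60.5 mm
- lid (a joint): lid angle, rad: 0 shut, grows as the front rises, stops at 1.8. Starts open, 1.66 to 1.78. Friction holds it above about 1.3; below, it sinks slowly until its tongue rests on the catch bolt at 0.08 to 0.14: not latched, front edge 11 to 18 mm proud. Pressed through, it drops to about 0. When latched it can be pulled up by its play only, to 0.02 to 0.03; if not latched it simply opens
- lid_handle (a point): middle of the round grab bar on the lid's outside: 14 mm dia., 70 mm long (along lid y), its axis 20 mm above the panel, between two end posts, 100 mm from the hinge axis; axes as the lid's. Pinch it from above. To press the lid through its catch takes 8 to 18 N on the handle, different from start to start; a firm tug is 8 to 12 N upward
- lid_edge (a point): middle of the front edge of the clear, teal-edged lid (0.2 kg, flat panel 138 x 224 x 5 mm, reaching from the hinge axis along its own -x), 134 mm from the hinge axis; axes as the lid's: x towards the hinge, z out of its upper face. Open, it stands up along the back of the case, handle to the back. A tongue 24 mm wide hangs 20 mm below this edge
- catch_bolt: small sprung steel bolt in the catch housing at the middle of the case front; it snaps over the lip of the lid's tongue by itself, nothing to operate. Origin within 3 mm of the case's origin
- bin_center (a point): orange lift-out bin, 56 (x) x 100 (y) x 65 mm high outside, walls 2.5 mm, about 0.1 kg, open at the top; origin at its middle, half-way up, z up. Inside, a ramp slopes from the floor up to the rim at its +y end (48 deg steep): tip it with the +y end lowest. The dowels lie loose at the -y end. It starts in its pocket, 30 mm standing out above the pocket's walls
- bin: the same bin; origin at the centre of its underside, axes as bin_center
- pocket (a point): where bin_center is when the bin is home in its pocket; axes as the bin's then. Pocket walls 3 mm thick, 35 mm high, 2 mm clear all round the bin. The white caddy, a disc 230 mm in dia., top 18 mm high, turns stiffly about an upright axis 62 mm from here along +x of this point; beyond that axis stand pots of pencils 195 mm tall, no nearer than 72 mm to the bin's middle
- sharpener_center (a point): yellow plastic box sharpener, 44 x 26 x 22 mm; origin at its centre, x along the 44 mm, z up as it starts; may be absent
- eraser_white_center (a point): white rubber eraser, box 45 x 20 x 13 mm; origin at its centre, x along the 45 mm, z up as it starts (flat on the worktop), blue sleeve; may be absent
- eraser_green_center (a point): green rubber eraser, box 45 x 20 x 13 mm; origin at its centre, x along the 45 mm, z up as it starts (flat on the worktop); may be absent
- peg_red_center (a point): red wooden clothes-peg, bar 72 x 13 x 12 mm; origin at its centre, x along the 72 mm, z up as it starts (flat); may be absent
- peg_plain_center (a point): plain wooden clothes-peg, bar 72 x 13 x 12 mm; origin at its centre, x along the 72 mm, z up as it starts (flat); may be absent
- dowel1_center (a point): one short beech dowel, 12 mm dia x 36 mm; origin at its centre, x along its length; starts lying in the orange bin; may be absent
- dowel2_center (a point): one short beech dowel, 12 mm dia x 36 mm; origin at its centre, x along its length; starts lying in the orange bin; may be absent
- dowel3_center (a point): one short beech dowel, 12 mm dia x 36 mm; origin at its centre, x along its length; starts lying in the orange bin; may be absent
- dowel4_center (a point): one short beech dowel, 12 mm dia x 36 mm; origin at its centre, x along its length; starts lying in the orange bin; may be absent
- tumbler: glass tumbler, 72 mm dia. x 105 mm, full of long dowels that reach 190 mm; origin at the centre of its underside; leave alone
- dish: grey ceramic dish, 100 mm dia. x 30 mm; origin at the centre of its underside; leave alone
- punch: aluminium craft punch with a spring lever, 120 x 52 x 75 mm; origin at the centre of its underside; leave alone
- mug: blue mug, 80 mm dia. x 92 mm; origin at the centre of its underside; leave alone

How it is judged:
By the outcome, as a careful person would: the job done as asked, in the order asked, and still so for the second after the job is handed in, with the robot touching nothing.
Of sharpener, eraser_white, eraser_green, peg_red, peg_plain only 2 to 4 are there at a start; the rules pass over those that are not, and their reading is None.
Of dowel1, dowel2, dowel3, dowel4 only 2 to 4 are there at a start; the rules pass over those that are not, and their reading is None.
At some moment in a run one of sharpener, eraser_white, eraser_green, peg_red, peg_plain may be knocked a few centimetres aside while the robot is not near it.
It also fails if it takes over 210 s, if anything falls off the work surface, if the arm or the gripper's body presses on something with over 40 N, if the wrist force passes 120 N, or if a joint passes its speed limit or range.

## Working session

There is one attempt and no reset: what is moved stays moved. The work goes in short steps, Python scripts to look and compute and a tool call to move; the robot and the scene stay as the last step left them, time stands still between calls to the robot, and variables do not carry over. Pictures are saved under pics/ and viewed, and the job is handed in when it is done.

Besides the shell and the picture viewer there is one more tool, called by a JSON object that holds its "api" and its "payload". carry_out: Moves the arm, as the interface text tells. Its arguments: {"type":"object","properties":{"moves":{"type":"array"},"newtons":{"type":"number"}},"required":["moves"]}

```bash
ls; mkdir -p pics
python3 - <<'E'
from station import arm
import cv2
s=arm.sense();print(s)
for n in("scene","top"):
    f=arm.grab_frame(n);cv2.imwrite(f"pics/{n}0.png",f["frame"][:,:,::-1]);print(n,f["mtx"],f["R"],f["t"])
E
```

```text
pics
{'clock': 0.0, 'qpos': array([6.20746040e+01, 1.48520768e+01, 1.19015887e+00, 7.64154614e+01,
       1.49797982e-03, 8.12577640e+01]), 'joint_vel': array([-0.07359958,  0.00957173,  0.00619051, -0.00478002, -0.02057047,
       -0.03672186]), 'tau': array([ 1.35438044e-03, -5.55643916e+01,  3.44526994e+01,  1.34708823e-02,
       -2.92196555e-04, -1.03734834e-06]), 'tcp_pos': array([180.58200637, 519.22111225, 230.65644621]), 'tool_rot': array([-1.79986759e+02,  7.62527162e-02,  7.08168478e+01]), 'contact_force': array([ 0.20723301, -0.49791596, -0.11475262]), 'ft_torque': array([-0.05318406, -0.01132527, -0.05412229]), 'width': 85.61637484467992}
scene [[381.37850616   0.         251.87018241]
 [  0.         381.37850616 188.025597  ]
 [  0.           0.           1.        ]] [[-0.52038649  0.85389151 -0.00819723]
 [ 0.63974546  0.38348534 -0.66608163]
 [-0.56561793 -0.35186402 -0.74583381]] [ 312.43945644 -320.73011776 1518.20336112]
top [[437.10180947   0.         259.30442309]
 [  0.         437.10180947 188.83086841]
 [  0.           0.           1.        ]] [[-0.0074609  -0.9995585   0.02876009]
 [-0.98348608  0.00213389 -0.18097122]
 [ 0.18082995 -0.02963535 -0.98306779]] [ -18.78190288  577.21721264 1212.74879561]
```

View pics/scene0.png

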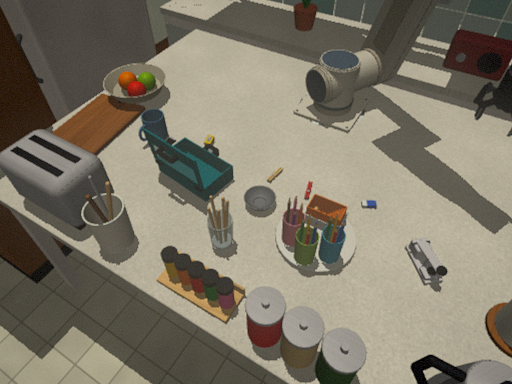

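View pics/top0.png

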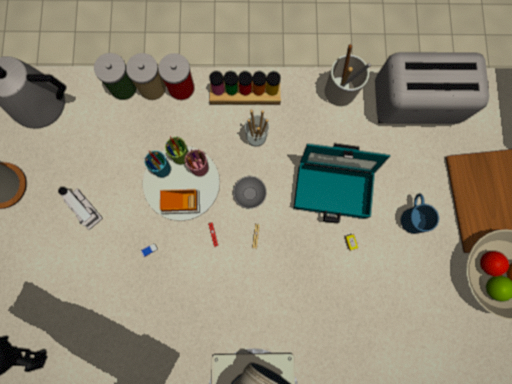

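The pictures show a white eraser at top px (149,250), red peg (213,233), plain peg (256,235), sharpener (352,242), bin (180,201), case around (335,190), and no green eraser.

```bash
cat > h.py <<'E'
from station import arm
import cv2, numpy as np
def grab(n): return arm.grab_frame(n)
def ray(f,px,z):
    px=np.atleast_2d(np.array(px,float)); K=np.linalg.inv(f["mtx"]);R=np.array(f["R"]);t=np.array(f["t"])
    c=-R.T@t; d=(R.T@(K@np.c_[px,np.ones(len(px))].T)).T
    return c+d*((z-c[2])/d[:,2])[:,None]
def proj(f,X):
    X=np.atleast_2d(X); c=(np.array(f["R"])@X.T).T+np.array(f["t"]); p=(np.array(f["mtx"])@c.T).T; return p[:,:2]/p[:,2:]
def blobs(f,lo,hi,roi=None,amin=12):
    hsv=cv2.cvtColor(f["frame"],cv2.COLOR_RGB2HSV); m=cv2.inRange(hsv,np.array(lo),np.array(hi))
    if roi: k=np.zeros_like(m); x0,y0,x1,y1=roi; k[y0:y1,x0:x1]=m[y0:y1,x0:x1]; m=k
    cs,_=cv2.findContours(m,cv2.RETR_EXTERNAL,cv2.CHAIN_APPROX_NONE)
    return m,[c for c in cs if cv2.contourArea(c)>=amin]
def rect(f,c,z):
    P=ray(f,c.reshape(-1,2),z)[:,:2]; r=cv2.minAreaRect(P.astype(np.float32)); (x,y),(w,h),a=r
    if w<h: w,h,a=h,w,a+90
    return [round(float(v),1) for v in (x,y,w,h,(a+90)%180-90)]
def crop(f,x0,y0,x1,y1,s,name):
    im=cv2.resize(f["frame"][y0:y1,x0:x1,::-1],None,fx=s,fy=s,interpolation=cv2.INTER_CUBIC); cv2.imwrite("pics/"+name,im)
E
python3 - <<'E'
from h import *
f=grab("top"); g=grab("scene")
crop(f,130,120,330,260,4,"t1.png"); crop(f,270,130,450,260,4,"t2.png"); crop(g,130,100,400,290,2.9,"s1.png")
hsv=cv2.cvtColor(f["frame"],cv2.COLOR_RGB2HSV)
for n,p in dict(er=(149,250),ers=(154,246),red=(213,233),pl=(256,235),sh=(352,242),bin=(180,196),case=(335,190),tab=(200,290)).items(): print(n,hsv[p[1],p[0]])
E
```

```text
er [108 225 154]
ers [ 47   9 189]
red [  3 140 162]
pl [ 19  99 147]
sh [  8  17 169]
bin [ 13 255 177]
case [ 90 253 104]
tab [ 19  43 185]
```

View pics/t1.png

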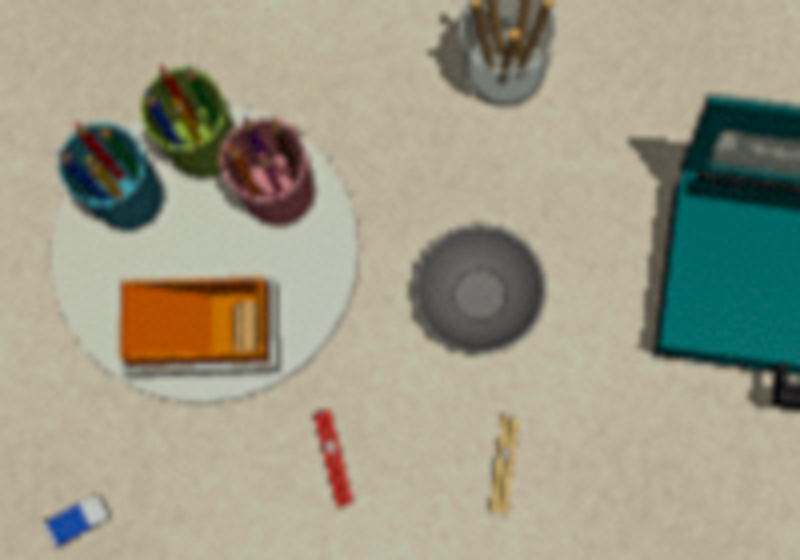

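View pics/t2.png

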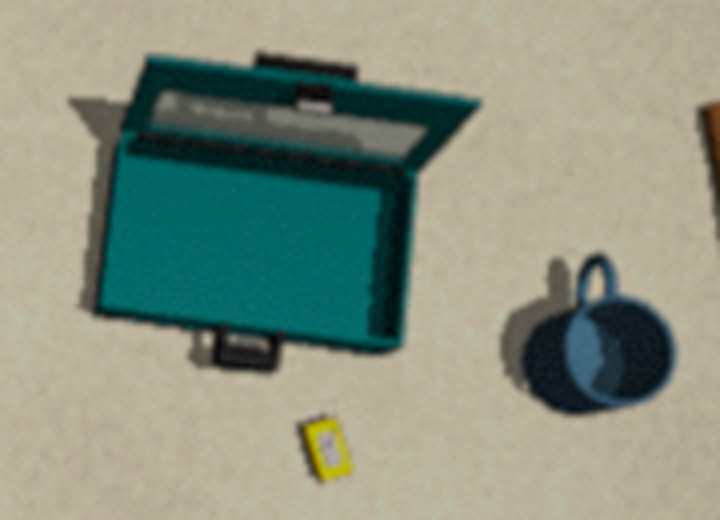

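View pics/s1.png

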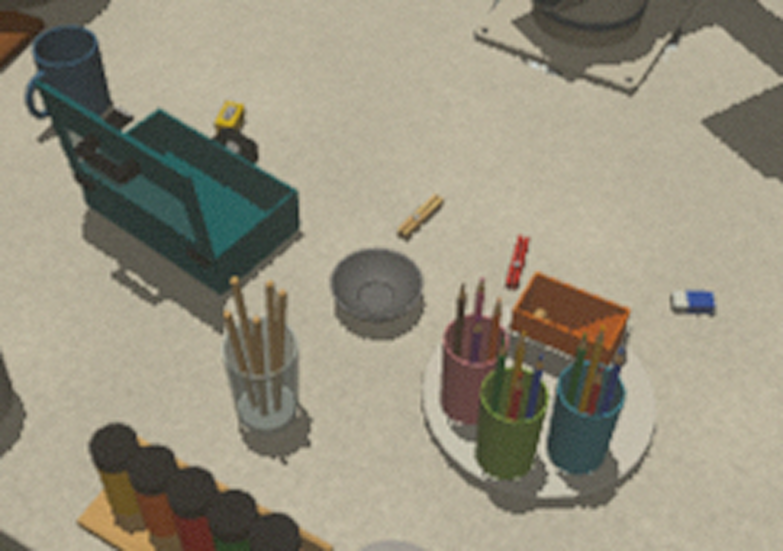

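Run:
```python
from h import *
f=grab("top"); g=grab("scene")
def W(P,o,s,z): return ray(f,np.array(P)/s+np.array(o),z).round(1)
for n,lo,hi,roi,z in [("eraser_blue",(100,120,60),(120,255,255),(130,230,170,270),13),("red",(0,130,80),(8,255,255),(195,215,230,255),12),("redhi",(170,130,80),(180,255,255),(195,215,230,255),12),("plain",(12,75,100),(25,255,255),(240,215,270,255),10),("yellow",(22,120,80),(35,255,255),(335,225,370,260),22),("bin",(5,190,60),(20,255,255),(150,180,215,225),83)]:
    m,cs=blobs(f,lo,hi,roi)
    for c in cs: print(n,rect(f,c,z),cv2.contourArea(c))
# whole eraser corners by hand (crop t1)
P=W([(45,521),(98,494),(111,518),(58,546)],(129.5,119.5),4,13);print("eraser",P[:,:2].tolist(),P.mean(0))
P=W([(122,282),(266,278),(268,358),(122,362)],(129.5,119.5),4,83);print("bin",P[:,:2].tolist(),P.mean(0))
P=W([(118,135),(98,312),(402,350),(415,172)],(269.5,129.5),4,60);print("case",P[:,:2].tolist(),P.mean(0))
P=W([(52,255),(357,255),(204,100),(204,402)],(129.5,119.5),4,18);print("disc",P[:,:2].tolist())
# scene triangulation of same: bin corners
P=ray(g,np.array([(540,274),(630,316),(606,358),(513,318)])/2.9+np.array([129.5,99.5]),83);print("bin scene",P[:,:2].round(1).tolist(),P.mean(0))
for n,lo,hi,z in [("red",(0,150,80),(6,255,255),12),("yellow",(22,120,80),(35,255,255),22),("blue",(105,150,80),(125,255,255),13)]:
    m,cs=blobs(g,lo,hi,(190,130,390,220))
    for c in cs: print("scene",n,rect(g,c,z),cv2.contourArea(c))
```

```text
eraser_blue [402.4, 304.9, 23.0, 17.0, -63.3] 40.5
red [436.3, 110.7, 39.0, 11.3, 14.7] 39.5
red [473.6, 120.5, 20.7, 11.3, 14.6] 19.5
plain [444.8, -10.7, 70.8, 13.8, -7.5] 87.0
yellow [425.2, -290.4, 42.7, 27.3, 16.1] 115.0
bin [540.6, 207.0, 94.9, 54.5, -88.3] 618.0
eraser [[406.1, 321.5], [425.3, 284.1], [408.0, 274.2], [388.2, 311.5]] [406.9   297.825  13.   ]
bin [[568.9, 258.1], [571.5, 157.5], [514.8, 155.1], [512.3, 256.2]] [541.875 206.725  83.   ]
case [[651.5, -137.8], [521.3, -120.3], [493.0, -338.2], [623.6, -354.8]] [ 572.35  -237.775   60.   ]
disc [[601.1, 323.2], [600.7, 98.0], [720.1, 214.2], [491.4, 208.5]]
bin scene [[515.4, 165.9], [519.6, 263.2], [578.4, 263.0], [580.0, 167.4]] [548.35134907 214.88321721  83.        ]
scene red [433.7, 114.4, 35.0, 10.8, 15.6] 15.0
scene yellow [426.1, -287.5, 50.3, 27.3, 20.3] 48.0
```

```bash
cat >> h.py <<'E'
from scipy.spatial.transform import Rotation as Ro
def down(yaw): return Ro.from_euler('xyz',[180,0,yaw],degrees=True)
def plan(g,wps,step=45,turn=8.0,cur=None):
    """wps: list of (pos, Rotation[,step]) ; prints rows"""
    s=arm.sense(); p=s["tcp_pos"].copy(); R=Ro.from_euler('xyz',s["tool_rot"],degrees=True); out=[]
    for w in wps:
        q=np.array(w[0],float); Q=w[1]; st=w[2] if len(w)>2 else step
        n=max(1,int(np.ceil(np.linalg.norm(q-p)/st)),int(np.ceil((R.inv()*Q).magnitude()*57.3/turn)))
        rv=(R.inv()*Q).as_rotvec()
        for i in range(n):
            p1=p+(q-p)/(n-i); d=R.inv().apply(p1-p); r=rv/n
            out.append([g,*d.round(1),*r.round(3)]); R=R*Ro.from_rotvec(r.round(3)); p=p+ (R*Ro.from_rotvec(r.round(3)).inv()).apply(d.round(1))
    for o in out: print(", ".join(f"{v:g}" for v in o)+",")
    print(len(out))
E
python3 - <<'E'
from h import *
plan(1,[([407,298,120],down(27)),([407,298,40],down(27))])
E
```

```text
1, -16.8, 35.8, 13.9, 0, 0, 0.096,
1, -13.3, 37.3, 13.9, 0, 0, 0.096,
1, -9.7, 38.4, 13.9, 0, 0, 0.096,
1, -6, 39.1, 13.9, 0, 0, 0.096,
1, -2.2, 39.5, 13.9, 0, 0, 0.096,
1, 1.6, 39.5, 13.9, 0, 0, 0.096,
1, 5.4, 39.2, 13.9, 0, 0, 0.096,
1, 9.1, 38.5, 13.8, 0, 0, 0.096,
1, 0, -0, 40, 0, 0, -0.002,
1, 0, -0, 40, 0, 0, -0.002,
10
```

{"api": "carry_out", "payload": {"moves": [1,-17,36,14,0,0,0.096,1,-13,37,14,0,0,0.096,1,-10,38,14,0,0,0.096,1,-6,39,14,0,0,0.096,1,-2,40,14,0,0,0.096,1,2,40,14,0,0,0.096,1,5,39,14,0,0,0.096,1,9,39,14,0,0,0.096,1,0,0,0,0,0,0], "newtons": 40}}

```text
clock: 1.2
tcp_pos: [412.6, 288.8, 114.8]
tool_rot: [-179.9, -0.2, 25.3]
contact_force: [-0.4, -0.3, 0.2]
width: 85.3
```

Run:
```python
from h import *
f=grab("top");crop(f,100,200,230,300,5,"t3.png")
print(arm.sense()["tcp_pos"],arm.sense()["tool_rot"])
plan(1,[([407,298,40],down(27)),([407,298,3],down(27),20)])
```

```text
[411.50709093 290.0269968  115.52349496] [-1.79841207e+02 -1.75273883e-01  2.54444217e+01]
1, -0.4, -4.5, 37.8, -0.001, -0.002, -0.014,
1, -0.3, -4.5, 37.7, -0.001, -0.002, -0.014,
1, -0, 0, 18.5, -0, 0, 0,
1, -0, 0.1, 18.5, -0, 0, 0,
4
```

View pics/t3.png

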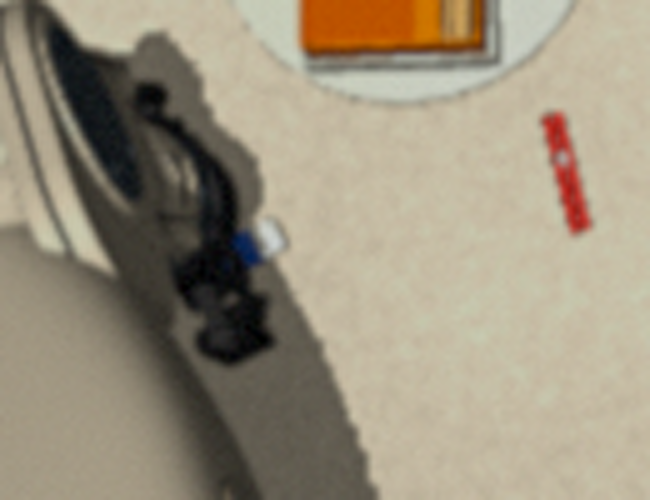

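The gripper is above the eraser at px (149,250); it tracks well, with a small overshoot.

{"api": "carry_out", "payload": {"moves": [1,0,-4,38,0,0,-0.014,1,0,-4,38,0,0,-0.014,1,0,0,15,0,0,0,1,0,0,0,0,0,0]}}

```text
clock: 1.65
tcp_pos: [408.4, 300.2, 24.2]
tool_rot: [-179.8, -0.5, 27.3]
contact_force: [-0.3, 0.2, 0.6]
width: 85.4
```

Run:
```python
from h import *
plan(1,[([407,298,3],down(27),20)])
```

```text
1, -1.2, 0.7, 10.6, -0.002, -0.004, 0.003,
1, -1.2, 0.7, 10.6, -0.002, -0.004, 0.003,
2
```

{"api": "carry_out", "payload": {"moves": [1,-1,1,11,0,0,0,1,-1,1,10,0,0,0,1,0,0,0,0,0,0,-1,0,0,0,0,0,0,-1,0,0,0,0,0,0,-1,0,0,0,0,0,0,-1,0,0,0,0,0,0,-1,0,0,0,0,0,0], "newtons": 40}}

```text
clock: 2.45
tcp_pos: [409.0, 299.9, 6.0]
tool_rot: [-179.8, -0.8, 27.5]
contact_force: [-0.9, -0.3, 0.3]
width: 18.6
```

```bash
cat >> h.py <<'E'
C=np.array([572.3,-237.8]); CY=-7.5
def case(x,y,z):
    a=np.radians(CY); return np.array([C[0]+x*np.cos(a)-y*np.sin(a),C[1]+x*np.sin(a)+y*np.cos(a),z])
E
python3 - <<'E'
from h import *
t=case(0,66,130);print(t)
plan(-1,[([415,290,90],down(27),45),(([440,230,140]),down(35),50),(t,down(82.5),47)])
E
```

```text
[ 580.91472869 -172.36463915  130.        ]
-1, 1, 5.6, -42, -0.002, -0.007, 0.005,
-1, 0.8, 5.8, -42.1, -0.002, -0.007, 0.005,
-1, -2.5, 32.4, -25, 0, -0, -0.07,
-1, -4.7, 32.1, -25, 0, -0, -0.07,
-1, -11.5, 41, 1, 0, -0, -0.083,
-1, -14.9, 40, 1, 0, -0, -0.083,
-1, -18.1, 38.6, 1, 0, -0, -0.083,
-1, -21.3, 36.9, 1, 0, -0, -0.083,
-1, -24.3, 35.1, 1, 0, -0, -0.083,
-1, -27.1, 32.9, 1, 0, -0, -0.083,
-1, -29.7, 30.6, 1, 0, -0, -0.083,
-1, -32.2, 28, 1, 0, -0, -0.083,
-1, -34.3, 25.2, 1, 0, -0, -0.083,
-1, -36.4, 22.3, 1, 0, -0, -0.083,
14
```

{"api": "carry_out", "payload": {"moves": [-1,1,6,-42,0,0,0,-1,1,6,-42,0,0,0,-1,-2,32,-25,0,0,-0.07,-1,-5,32,-25,0,0,-0.07,-1,-11,41,0,0,0,-0.083,-1,-15,40,0,0,0,-0.083,-1,-18,39,0,0,0,-0.083,-1,-21,37,0,0,0,-0.083,-1,-24,35,0,0,0,-0.083,-1,-27,33,0,0,0,-0.083,-1,-30,31,0,0,0,-0.083]}}

```text
clock: 3.55
tcp_pos: [551.4, -58.7, 146.5]
tool_rot: [179.3, -0.8, 70.9]
contact_force: [-0.0, 0.7, -0.1]
width: 18.6
```

Run:
```python
from h import *
s=arm.sense();print(s["tcp_pos"],s["tool_rot"],s["width"])
plan(-1,[(case(0,66,130),down(82.5),40),(case(0,66,60),down(82.5),35),(case(0,66,17),down(82.5),22)])
```

```text
[551.35636465 -58.65492022 146.4635902 ] [179.28307363  -0.83129313  70.93014424] 18.585721294506904
-1, -32.7, 21.6, 5.3, 0.005, -0.004, -0.067,
-1, -34, 19.4, 5.3, 0.005, -0.004, -0.067,
-1, -35.3, 17.2, 5.4, 0.005, -0.004, -0.067,
-1, -0, 0, 35, -0, -0.001, -0.001,
-1, -0, 0, 35, -0, -0.001, -0.001,
-1, 0, 0, 21.5, -0, 0, 0,
-1, 0, 0.1, 21.5, -0, 0, 0,
7
```

{"api": "carry_out", "payload": {"moves": [-1,-33,22,5,0.005,-0.004,-0.067,-1,-34,19,5,0.005,-0.004,-0.067,-1,-35,17,5,0.005,-0.004,-0.067,-1,0,0,15,0,0,0,-1,0,0,0,0,0,0]}}

```text
clock: 4.05
tcp_pos: [583.1, -184.0, 114.5]
tool_rot: [-180.0, -0.0, 82.7]
contact_force: [-0.5, -0.2, -1.1]
width: 18.7
```

Run:
```python
from h import *
plan(-1,[(case(0,66,60),down(82.5),35),(case(0,66,18),down(82.5),22)])
f=grab("top");crop(f,270,130,450,260,4,"t4.png")
```

```text
-1, 5.6, -1.8, 27.2, -0, -0, 0.002,
-1, 5.7, -1.8, 27.3, -0, -0, 0.002,
-1, -0, -0, 21, -0, -0, -0,
-1, -0, -0, 21, -0, -0, -0,
4
```

View pics/t4.png

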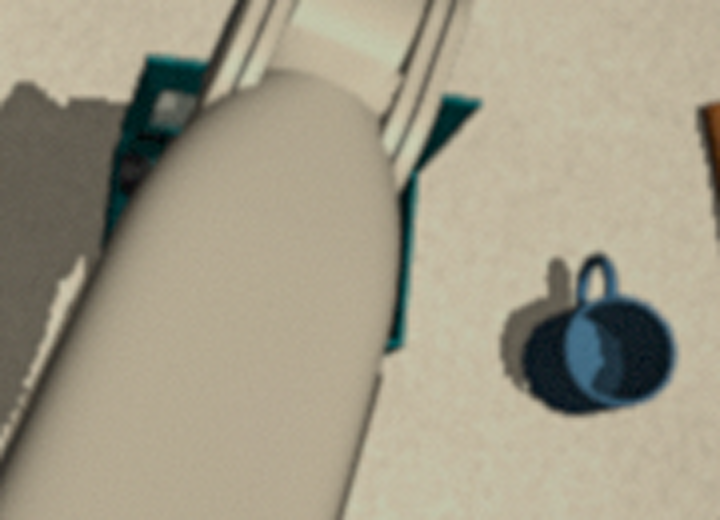

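{"api": "carry_out", "payload": {"moves": [-1,5,8,27,0,0,0,-1,5,5,27,0,0,0,-1,0,0,21,0,0,0,-1,0,0,12,0,0,0,-1,0,0,0,0,0,0]}}

```text
clock: 4.6
tcp_pos: [600.5, -173.2, 31.7]
tool_rot: [179.5, 0.1, 82.9]
contact_force: [-0.5, -0.6, 1.5]
width: 18.5
```

{"api": "carry_out", "payload": {"moves": [-1,0,-20,0,0,0,0,-1,0,-14,7,0,0,0,-1,0,0,6,0,0,0,-0.3,0,0,0,0,0,0,-0.3,0,0,0,0,0,0,-0.3,0,0,-15,0,0,0,-0.3,0,0,-40,0,0,0,-0.3,0,0,-45,0,0,0,-0.3,0,0,0,0,0,0]}}

```text
clock: 5.5
tcp_pos: [570.4, -168.6, 128.7]
tool_rot: [179.0, 0.3, 83.0]
contact_force: [0.3, -0.4, 0.0]
width: 29.9
```

Run:
```python
from h import *
print(arm.sense()["width"])
# next: red peg
m,cs=[None,None]
f=grab("top")
hsv=cv2.cvtColor(f["frame"],cv2.COLOR_RGB2HSV);m=cv2.inRange(hsv,(0,110,80),(9,255,255))|cv2.inRange(hsv,(170,110,80),(180,255,255))
k=np.zeros_like(m);k[215:260,190:235]=m[215:260,190:235];P=np.argwhere(k)[:,::-1];print(rect(f,P.astype(float),12))
plan(0,[([500,0,140],down(95),48),([449,114,130],down(105),48),([449,114,60],down(105),40)])
```

```text
29.856137400321515
[450.7, 113.8, 71.0, 14.1, 14.7]
0, 39.6, -22.3, -4, 0.003, 0.001, -0.052,
0, 40.7, -20.3, -3.8, 0.003, 0.001, -0.052,
0, 41.7, -18.1, -3.8, 0.003, 0.001, -0.052,
0, 42.6, -16, -3.6, 0.003, 0.001, -0.052,
0, 39.3, -13.7, 3.2, 0.001, 0.001, -0.059,
0, 40.1, -11.3, 3.3, 0.001, 0.001, -0.059,
0, 40.6, -9, 3.4, 0.001, 0.001, -0.059,
0, -0, 0.1, 35, -0.001, -0.001, 0,
0, -0, -0, 35, -0.001, -0.001, 0,
9
```

{"api": "carry_out", "payload": {"moves": [0,40,-22,-4,0.003,0,-0.052,0,41,-20,-4,0.003,0,-0.052,0,42,-18,-4,0.003,0,-0.052,0,43,-16,-4,0,0,-0.052,0,39,-14,3,0,0,-0.059,0,40,-11,3,0,0,-0.059,0,41,-9,3,0,0,-0.059,0,0,0,35,0,0,0,0,0,0,10,0,0,0,0,0,0,0,0,0,0]}}

```text
clock: 6.55
tcp_pos: [446.8, 124.3, 81.0]
tool_rot: [179.8, 0.4, 105.9]
contact_force: [-0.2, -1.1, 0.0]
width: 42.7
```

Run:
```python
from h import *
plan(0,[([451,114,4],down(104.7),28)])
f=grab("top");crop(f,270,130,450,260,4,"t5.png")
```

```text
0, -3.5, 0.3, 25.7, 0.001, 0.002, 0.007,
0, -3.6, 0.4, 25.7, 0.001, 0.002, 0.007,
0, -3.6, 0.4, 25.7, 0.001, 0.002, 0.007,
3
```

View pics/t5.png

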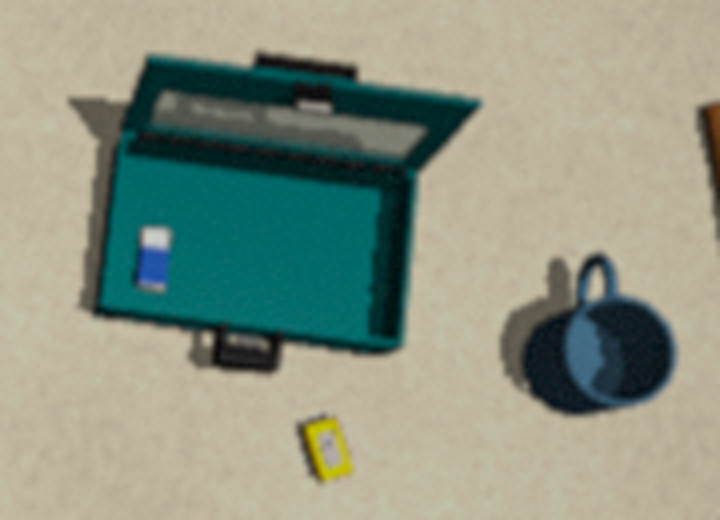

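The eraser lies in the case at crop (153,258), i.e. top px (308,194). Next is the red peg.

{"api": "carry_out", "payload": {"moves": [0,-3,0,26,0,0,0.007,0,-4,0,26,0,0,0.007,0,-3,0,18,0,0,0.007,0,0,0,0,0,0,0]}}

```text
clock: 7.0
tcp_pos: [455.6, 111.0, 13.6]
tool_rot: [179.4, 0.4, 104.3]
contact_force: [0.6, -0.6, 0.6]
width: 42.7
```

Run:
```python
from h import *
plan(0,[([451,114,4],down(104.7),28)])
```

```text
0, 4.1, -3.9, 9.5, 0.01, 0.008, -0.008,
1
```

{"api": "carry_out", "payload": {"moves": [0,4,-4,9,0.01,0.008,0,0,0,0,0,0,0,0,-1,0,0,0,0,0,0,-1,0,0,0,0,0,0,-1,0,0,0,0,0,0,-1,0,0,0,0,0,0,-1,0,0,-40,0,0,0,-1,0,0,-45,0,0,0,-1,0,0,-20,0,0,0]}}

```text
clock: 7.9
tcp_pos: [451.3, 113.3, 114.0]
tool_rot: [-179.9, -0.1, 104.2]
contact_force: [1.5, -0.2, -0.5]
width: 11.3
```

Run:
```python
from h import *
print(arm.sense()["width"]) 
plan(-1,[([505,0,125],down(97),47),(case(-10,35,125),down(82.5),47),(case(-10,35,60),down(82.5),40),(case(-10,35,20),down(82.5),22)])
```

```text
11.275048306785793
-1, -41, 8.1, -3.7, -0.001, -0, 0.042,
-1, -40.6, 9.8, -3.7, -0.001, -0, 0.042,
-1, -40.1, 11.6, -3.7, -0.001, -0, 0.042,
-1, -41.6, 7.4, -0.1, 0, -0, 0.05,
-1, -41.1, 9.5, -0, 0, -0, 0.05,
-1, -40.6, 11.5, -0.1, 0, -0, 0.05,
-1, -40, 13.5, -0, 0, -0, 0.05,
-1, -39.3, 15.6, -0.1, 0, -0, 0.05,
-1, -0.1, -0, 32.5, 0, -0.001, 0.001,
-1, 0, -0.1, 32.5, 0, -0.001, 0.001,
-1, 0, -0, 20, 0, 0, 0,
-1, 0, -0, 20, 0, 0, 0,
12
```

{"api": "carry_out", "payload": {"moves": [-1,-41,8,-4,0,0,0.042,-1,-41,10,-4,0,0,0.042,-1,-40,12,-4,0,0,0.042,-1,-42,7,0,0,0,0.05,-1,-41,9,0,0,0,0.05,-1,-41,11,0,0,0,0.05,-1,-40,13,0,0,0,0.05,-1,-29,12,0,0,0,0.05,-1,0,0,20,0,0,0,-1,0,0,0,0,0,0]}}

```text
clock: 8.9
tcp_pos: [568.7, -204.1, 112.6]
tool_rot: [179.4, -0.1, 82.1]
contact_force: [-1.4, 0.4, -0.6]
width: 11.2
```

Run:
```python
from h import *
plan(-1,[(case(-10,35,75),down(82.5),40),(case(-10,35,20),down(82.5),28)])
```

```text
-1, 2, -2.4, 37.6, 0.01, -0.001, -0.008,
-1, 0, -0, 27.5, 0, 0, 0,
-1, 0, -0.1, 27.5, 0, 0, 0,
3
```

{"api": "carry_out", "payload": {"moves": [-1,2,-2,37,0.01,0,0,-1,0,0,28,0,0,0,-1,0,0,26,0,0,0,-1,0,0,0,0,0,0,-0.5,0,0,0,0,0,0,-0.5,0,0,0,0,0,0,-0.5,0,0,-15,0,0,0,-0.5,0,0,-40,0,0,0,-0.5,0,0,-40,0,0,0,-0.5,0,0,0,0,0,0]}}

```text
clock: 9.9
tcp_pos: [570.4, -199.9, 130.1]
tool_rot: [179.3, 0.2, 82.4]
contact_force: [1.2, -0.2, 0.8]
width: 21.1
```

Run:
```python
from h import *
f=grab("top")
m,cs=blobs(f,(12,75,100),(25,255,255),(235,215,275,255))
for c in cs: print(rect(f,c,11))
plan(0,[([505,-60,120],down(82.5),47),([445,-10.5,100],down(82.5),47),([445,-10.5,50],down(82.5),47)])
```

```text
[444.4, -11.3, 71.9, 13.4, -7.7]
0, 32.4, -20.7, 1.7, 0.002, 0.001, -0.001,
0, 32.5, -20.6, 1.8, 0.002, 0.001, -0.001,
0, 32.5, -20.6, 1.9, 0.002, 0.001, -0.001,
0, 32.5, -20.6, 1.9, 0.002, 0.001, -0.001,
0, 20.7, -33, 10, 0.001, -0.001, 0.001,
0, 20.6, -32.9, 10, 0.001, -0.001, 0.001,
0, -0, -0, 25, -0, 0, -0,
0, -0, -0, 25, -0, 0, -0,
8
```

{"api": "carry_out", "payload": {"moves": [0,32,-21,2,0,0,0,0,33,-21,2,0,0,0,0,32,-21,2,0,0,0,0,33,-20,2,0,0,0,0,20,-33,10,0,0,0,0,13,-25,10,0,0,0,0,0,0,25,0,0,0,0,0,0,15,0,0,0,0,0,0,0,0,0,0]}}

```text
clock: 10.85
tcp_pos: [446.9, -12.6, 58.0]
tool_rot: [179.0, 0.2, 82.4]
contact_force: [1.0, -0.8, 0.4]
width: 42.9
```

Run:
```python
from h import *
plan(0,[([444.5,-11,30],down(82.3),28),([444.5,-11,4],down(82.3),28)])
f=grab("top");crop(f,270,130,450,260,4,"t6.png")
```

```text
0, 0.7, -1.5, 14, 0.009, 0.002, 0.001,
0, 0.6, -1.4, 13.9, 0.009, 0.002, 0.001,
0, 0, 0, 26, -0.001, -0.001, 0,
3
```

View pics/t6.png

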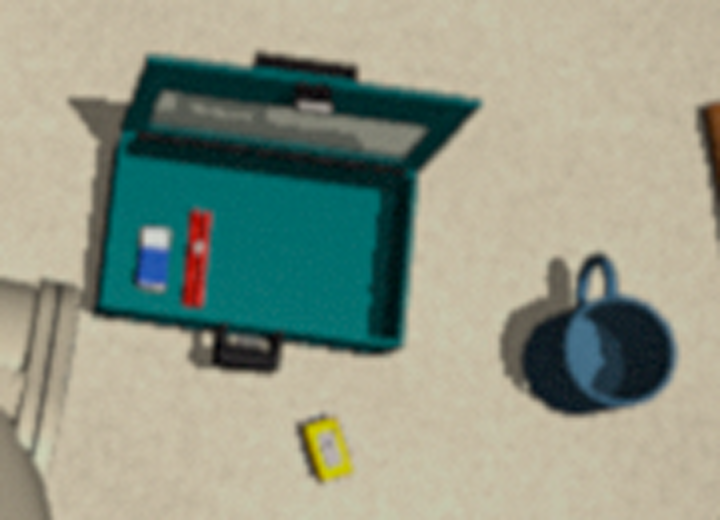

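The red peg is in the case beside the eraser, at crop (197,258). The plain peg comes next.

{"api": "carry_out", "payload": {"moves": [0,1,-1,20,0.009,0,0,0,0,-1,20,0.009,0,0,0,0,0,10,0,0,0,0,0,0,4,0,0,0,0,0,0,0,0,0,0,-1,0,0,0,0,0,0,-1,0,0,0,0,0,0,-1,0,0,0,0,0,0,-1,0,0,0,0,0,0,-1,0,0,-40,0,0,0,-1,0,0,-45,0,0,0,-1,0,0,-20,0,0,0]}}

```text
clock: 12.1
tcp_pos: [448.0, -12.4, 115.5]
tool_rot: [179.8, 0.2, 82.4]
contact_force: [0.1, -0.9, -0.8]
width: 11.1
```

Run:
```python
from h import *
plan(-1,[([505,-80,125],down(82.5),47),(case(-10,5,125),down(82.5),45),(case(-10,5,75),down(82.5),40),(case(-10,5,20),down(82.5),28)])
```

```text
-1, -29.7, 32.8, -4.5, 0.002, 0.002, -0.001,
-1, -29.8, 32.7, -4.7, 0.002, 0.002, -0.001,
-1, -35.7, 19.3, -0, -0, -0, -0,
-1, -35.6, 19.4, -0, -0, -0, -0,
-1, -35.7, 19.3, -0, -0, -0, -0,
-1, -35.6, 19.4, -0.1, -0, -0, -0,
-1, -0, -0, 25, -0, -0, -0,
-1, -0, -0, 25, -0, -0, -0,
-1, -0, 0, 27.5, -0, -0, -0,
-1, -0.1, 0, 27.5, -0, -0, -0,
10
```

{"api": "carry_out", "payload": {"moves": [-1,-30,33,-5,0,0,0,-1,-30,33,-5,0,0,0,-1,-36,19,0,0,0,0,-1,-36,19,0,0,0,0,-1,-36,19,0,0,0,0,-1,-26,11,0,0,0,0,-1,0,0,20,0,0,0,-1,0,0,0,0,0,0]}}

```text
clock: 12.9
tcp_pos: [561.0, -231.4, 113.4]
tool_rot: [179.2, 0.3, 82.5]
contact_force: [0.3, 0.7, -0.9]
width: 10.9
```

Run:
```python
from h import *
plan(-1,[(case(-10,5,75),down(82.5),40),(case(-10,5,20),down(82.5),28)])
```

```text
-1, 0.4, 1.4, 38.4, 0.014, 0.006, 0.001,
-1, -0, 0, 27.5, 0, -0, -0,
-1, -0, 0, 27.5, 0, -0, -0,
3
```

{"api": "carry_out", "payload": {"moves": [-1,0,1,38,0.014,0.005,0,-1,0,0,28,0,0,0,-1,0,0,26,0,0,0,-1,0,0,0,0,0,0,-0.5,0,0,0,0,0,0,-0.5,0,0,0,0,0,0,-0.5,0,0,-15,0,0,0,-0.5,0,0,-40,0,0,0,-0.5,0,0,-40,0,0,0,-0.5,0,0,0,0,0,0]}}

```text
clock: 13.9
tcp_pos: [565.3, -230.6, 130.2]
tool_rot: [179.3, 0.3, 82.7]
contact_force: [0.7, -0.7, 1.2]
width: 21.4
```

Run:
```python
from h import *
plan(0,[([470,-300,125],down(95),45),([426,-290,100],down(106),45),([426,-290,55],down(106),45),([426,-290,6],down(106),25)])
```

```text
0, -27, -28.6, 1.5, 0.004, 0.002, -0.071,
0, -24.9, -30.4, 1.6, 0.004, 0.002, -0.071,
0, -22.6, -32.1, 1.7, 0.004, 0.002, -0.071,
0, 6.9, -21.5, 12.5, -0.001, 0, -0.097,
0, 8.9, -20.8, 12.6, -0.001, 0, -0.097,
0, 0, 0, 45, 0.001, 0, 0.001,
0, 0, 0, 24.5, -0, 0, -0,
0, 0, 0, 24.5, -0, 0, -0,
8
```

{"api": "carry_out", "payload": {"moves": [0.2,-27,-29,2,0.004,0,-0.071,0.2,-25,-30,2,0.004,0,-0.071,0.2,-23,-32,2,0.004,0,-0.071,0.2,7,-21,12,0,0,-0.097,0.2,5,-12,12,0,0,-0.097,0.2,0,0,15,0,0,0,0.2,0,0,0,0,0,0]}}

```text
clock: 14.6
tcp_pos: [435.2, -297.4, 95.1]
tool_rot: [179.5, 1.3, 107.1]
contact_force: [0.2, 0.1, 0.8]
width: 51.2
```

Run:
```python
from h import *
f=grab("top");crop(f,270,130,450,260,4,"t7.png")
plan(0.2,[([426,-290,40],down(106),25),([426,-290,6],down(106),25)])
```

```text
0.2, 3.9, -2.5, 18.6, 0.003, 0.008, 0.007,
0.2, 3.7, -2.5, 18.6, 0.003, 0.008, 0.007,
0.2, 3.6, -2.4, 18.7, 0.003, 0.008, 0.007,
0.2, -0, -0, 17, -0, 0, -0.001,
0.2, -0, -0, 17, -0, 0, -0.001,
5
```

View pics/t7.png

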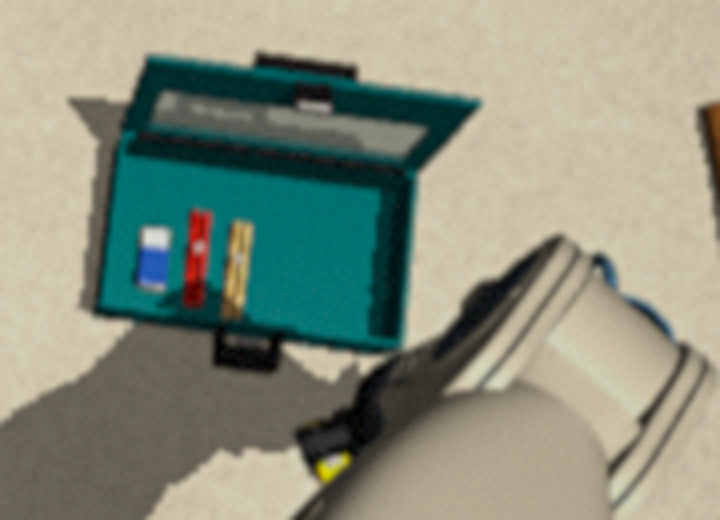

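Both pegs are in the case, and the sharpener is visible under the gripper. Going down on it.

{"api": "carry_out", "payload": {"moves": [0.2,4,-3,19,0.003,0.008,0.007,0.2,4,-3,19,0.003,0.008,0.007,0.2,3,-2,19,0.003,0.008,0.007,0.2,0,0,17,0,0,0,0.2,0,0,10,0,0,0,0.2,0,0,0,0,0,0]}}

```text
clock: 15.25
tcp_pos: [431.2, -293.2, 17.5]
tool_rot: [179.6, 0.7, 105.9]
contact_force: [0.2, 0.2, -0.4]
width: 51.6
```

Run:
```python
from h import *
plan(0.2,[([426,-290,7],down(106),25)])
```

```text
0.2, 4.6, -4.2, 10.4, 0.007, 0.012, -0.001,
1
```

{"api": "carry_out", "payload": {"moves": [0.2,5,-4,10,0.007,0.012,0,0.2,0,0,0,0,0,0,-1,0,0,0,0,0,0,-1,0,0,0,0,0,0,-1,0,0,0,0,0,0,-1,0,0,0,0,0,0,-1,0,0,0,0,0,0,-1,0,0,-40,0,0,0,-1,0,0,-45,0,0,0,-1,0,0,-20,0,0,0,-1,0,0,0,0,0,0]}}

```text
clock: 16.35
tcp_pos: [426.7, -289.9, 117.9]
tool_rot: [180.0, 0.0, 105.9]
contact_force: [0.1, 0.3, -1.0]
width: 25.0
```

Run:
```python
from h import *
print(arm.sense()["width"])
plan(-1,[(case(-10,-50,125),down(82.5),42),(case(-10,-50,75),down(82.5),40),(case(-10,-50,20),down(82.5),28)])
```

```text
24.960534768256718
-1, -8, 31.3, -1.8, 0, 0, 0.102,
-1, -4.7, 32, -1.7, 0, 0, 0.102,
-1, -1.4, 32.3, -1.8, 0, 0, 0.102,
-1, 1.8, 32.2, -1.7, 0, 0, 0.102,
-1, 0, -0, 25, 0, 0, 0,
-1, 0.1, -0, 25, 0, 0, 0,
-1, -0, -0, 27.5, 0, 0, 0,
-1, -0, -0, 27.5, 0, 0, 0,
8
```

{"api": "carry_out", "payload": {"moves": [-1,-8,31,-2,0,0,0.102,-1,-5,32,-2,0,0,0.102,-1,-1,32,-2,0,0,0.102,-1,0,24,0,0,0,0.102,-1,0,0,25,0,0,0,-1,0,0,0,0,0,0]}}

```text
clock: 16.95
tcp_pos: [550.3, -287.2, 94.1]
tool_rot: [-179.9, -0.0, 81.5]
contact_force: [0.2, 0.1, -0.5]
width: 24.8
```

Run:
```python
from h import *
plan(-1,[(case(-10,-50,75),down(82.5),40),(case(-10,-50,22),down(82.5),28)])
```

```text
-1, 2, 5.4, 19.1, -0.002, -0.001, -0.017,
-1, -0, -0, 26.5, 0, 0, -0,
-1, -0, -0, 26.5, 0, 0, -0,
3
```

{"api": "carry_out", "payload": {"moves": [-1,2,5,19,0,0,-0.017,-1,0,0,26,0,0,0,-1,0,0,25,0,0,0,-1,0,0,5,0,0,0,-1,0,0,0,0,0,0,-0.2,0,0,0,0,0,0,-0.2,0,0,0,0,0,0,-0.2,0,0,-15,0,0,0,-0.2,0,0,-40,0,0,0,-0.2,0,0,-45,0,0,0,-0.2,0,0,-40,0,0,0,-0.2,0,0,0,0,0,0]}}

```text
clock: 18.15
tcp_pos: [555.1, -287.3, 170.4]
tool_rot: [179.8, 0.1, 82.6]
contact_force: [-0.3, -0.0, 0.6]
width: 34.3
```

Run:
```python
from h import *
plan(-0.2,[([470,-60,190],down(60),45),([440,80,190],down(0),45)])
```

```text
-0.2, 35.7, -19, -3.4, 0.001, 0, 0.066,
-0.2, 34.4, -21.3, -3.4, 0.001, 0, 0.066,
-0.2, 32.9, -23.5, -3.4, 0.001, 0, 0.066,
-0.2, 31.3, -25.6, -3.3, 0.001, 0, 0.066,
-0.2, 29.5, -27.6, -3.3, 0.001, 0, 0.066,
-0.2, 27.7, -29.5, -3.3, 0.001, 0, 0.066,
-0.2, 13.2, -12, -0, -0, 0, 0.131,
-0.2, 11.6, -13.7, -0, -0, 0, 0.131,
-0.2, 9.7, -15.1, -0, -0, 0, 0.131,
-0.2, 7.6, -16.2, -0, -0, 0, 0.131,
-0.2, 5.5, -17, -0, -0, 0, 0.131,
-0.2, 3.2, -17.6, -0, -0, 0, 0.131,
-0.2, 0.8, -17.9, -0, -0, 0, 0.131,
-0.2, -1.5, -17.8, -0, -0, 0, 0.131,
14
```

{"api": "carry_out", "payload": {"moves": [1,36,-19,-3,0,0,0.066,1,34,-21,-3,0,0,0.066,1,33,-24,-3,0,0,0.066,1,31,-26,-3,0,0,0.066,1,30,-28,-3,0,0,0.066,1,28,-30,-3,0,0,0.066,1,13,-12,0,0,0,0.131,1,12,-14,0,0,0,0.131,1,10,-15,0,0,0,0.131,1,8,-16,0,0,0,0.131,1,0,0,0,0,0,0]}}

```text
clock: 19.25
tcp_pos: [453.3, 21.5, 194.7]
tool_rot: [179.0, -0.9, 27.6]
contact_force: [-0.4, 0.5, 0.7]
width: 85.5
```

Run:
```python
from h import *
print(arm.sense()["tcp_pos"],arm.sense()["tool_rot"])
f=grab("top");g=grab("scene");crop(f,130,120,400,270,2.9,"t8.png");crop(g,200,170,380,290,4.4,"s8.png");cv2.imwrite("pics/s8f.png",g["frame"][:,:,::-1])
```

```text
[453.3224694   21.48477982 194.667381  ] [178.95580896  -0.88341812  27.59946178]
```

View pics/t8.png

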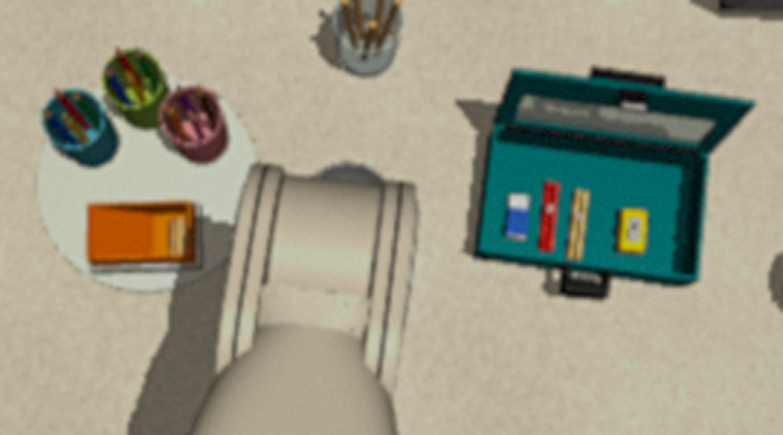

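View pics/s8.png

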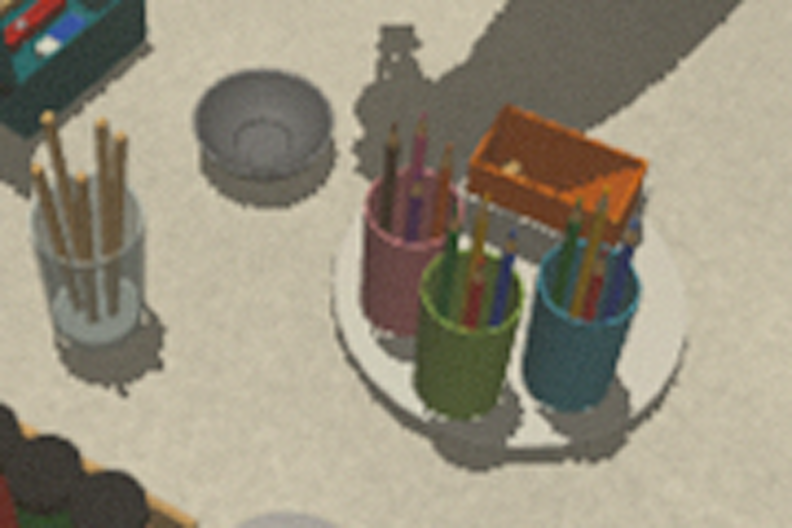

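Run:
```python
from h import *
f=grab("top");g=grab("scene");crop(g,295,185,355,235,12,"s9.png");crop(f,150,180,210,220,12,"t9.png")
```

```text
(no output)
```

View pics/s9.png

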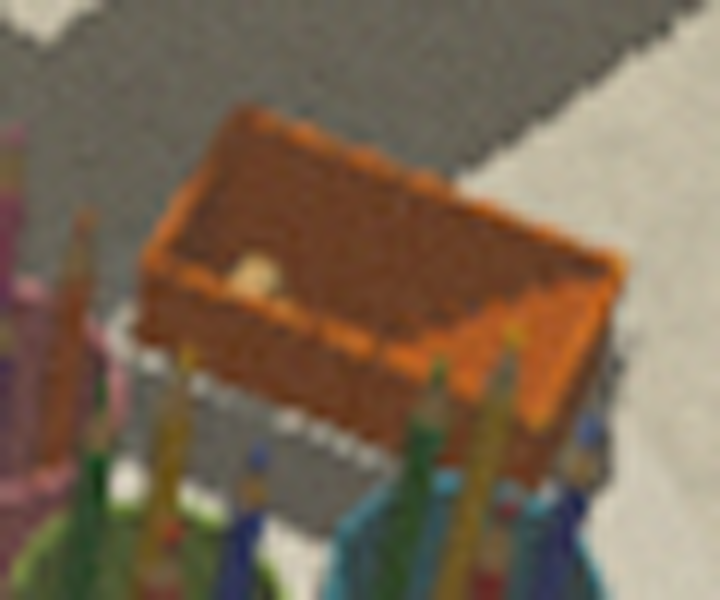

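View pics/t9.png

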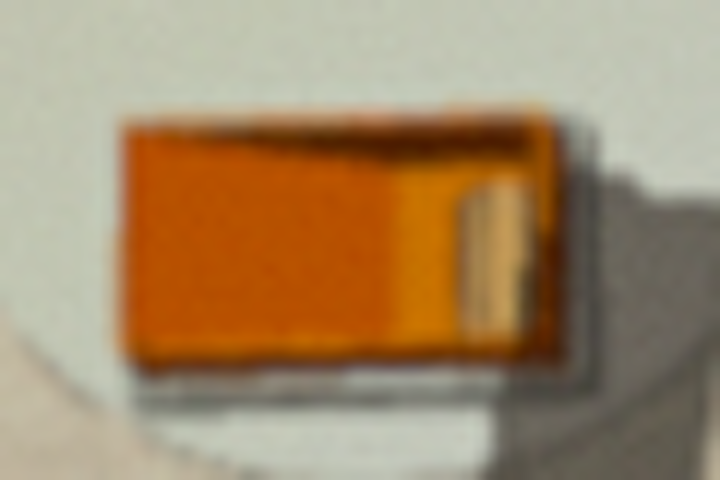

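Run:
```python
from h import *
f=grab("top");g=grab("scene")
S=np.array([(240,105),(628,262),(548,425),(145,252)])/12+[294.5,184.5]
T=np.array([(552,362),(125,368),(122,118),(546,106)])/12+[149.5,179.5]
def P(c): return np.array(c["mtx"])@np.c_[c["R"],c["t"]]
X=cv2.triangulatePoints(P(f),P(g),T.T,S.T);X=(X[:3]/X[3]).T
print(X.round(1),X.mean(0))
print((proj(f,X)-T).round(1).tolist(),(proj(g,X)-S).round(1).tolist())
print(ray(f,T,83).round(1), ray(f,T,83).mean(0)); print(-np.array(f["R"]).T@f["t"])
```

```text
[[512.8 159.3  80.1]
 [511.6 258.3  81.1]
 [569.6 260.7  85.3]
 [572.  161.3  87.3]] [541.51747081 209.94035506  83.44731784]
[[-0.4, 0.2], [-0.6, 0.2], [-0.8, 0.3], [-0.5, 0.2]] [[-0.6, -0.0], [-0.8, -0.0], [-1.1, -0.1], [-0.7, -0.1]]
[[512.9 157.8  83. ]
 [511.8 256.4  83. ]
 [570.8 259.1  83. ]
 [573.4 160.4  83. ]] [542.22342139 208.42161354  83.        ]
[ 348.2436582    15.934912   1297.21414763]
```

Run:
```python
from h import *
plan(1,[([520,195,190],down(1.5),40),([542,208.5,150],down(1.5),40),([542,208.5,100],down(1.5),30)])
```

```text
1, 28, -25, 0.7, 0.003, -0.004, 0.091,
1, 25.6, -27.4, 0.7, 0.003, -0.004, 0.091,
1, 23, -29.6, 0.7, 0.003, -0.004, 0.091,
1, 20.3, -31.6, 0.7, 0.003, -0.004, 0.091,
1, 17.3, -33.4, 0.8, 0.003, -0.004, 0.091,
1, 11.2, -6.4, 20, -0, 0.001, 0.001,
1, 11.2, -6.4, 20, -0, 0.001, 0.001,
1, 0, -0, 25, -0, 0, 0,
1, 0, -0, 25, -0, 0, 0,
9
```

{"api": "carry_out", "payload": {"moves": [1,28,-25,1,0.003,-0.004,0.091,1,26,-27,1,0.003,-0.004,0.091,1,23,-30,1,0.003,-0.004,0.091,1,20,-32,1,0.003,-0.004,0.091,1,17,-33,1,0.003,-0.004,0.091,1,9,-5,20,0,0,0,1,0,0,15,0,0,0,1,0,0,0,0,0,0]}}

```text
clock: 20.35
tcp_pos: [536.0, 201.6, 150.8]
tool_rot: [180.0, 0.1, 0.5]
contact_force: [-0.3, 0.0, 0.8]
width: 85.4
```

Run:
```python
from h import *
plan(1,[([542,208.5,110],down(1.5),20),([542,208.5,60],down(1.5),17)])
```

```text
1, 2, -2.3, 13.6, 0, 0.001, -0.006,
1, 2.1, -2.3, 13.6, 0, 0.001, -0.006,
1, 2, -2.2, 13.6, 0, 0.001, -0.006,
1, 0, -0, 16.7, 0, -0, 0,
1, 0, -0, 16.7, 0, -0, 0,
1, 0, -0.1, 16.6, 0, -0, 0,
6
```

{"api": "carry_out", "payload": {"moves": [1,2,-2,14,0,0,-0.006,1,2,-2,14,0,0,-0.006,1,2,-2,13,0,0,-0.006,1,0,0,0,0,0,0]}}

```text
clock: 20.75
tcp_pos: [543.4, 205.9, 109.1]
tool_rot: [180.0, 0.1, 1.6]
contact_force: [0.6, -0.5, 1.0]
width: 85.3
```

Run:
```python
from h import *
plan(1,[([542,208.5,60],down(1.5),12)])
f=grab("top");g=grab("scene");crop(g,270,120,390,240,5,"s10.png")
```

```text
1, -0.2, -0.5, 9.8, 0, 0, 0,
1, -0.3, -0.5, 9.8, 0, 0, 0,
1, -0.2, -0.6, 9.8, 0, 0, 0,
1, -0.3, -0.5, 9.9, 0, 0, 0,
1, -0.2, -0.6, 9.8, 0, 0, 0,
5
```

View pics/s10.png

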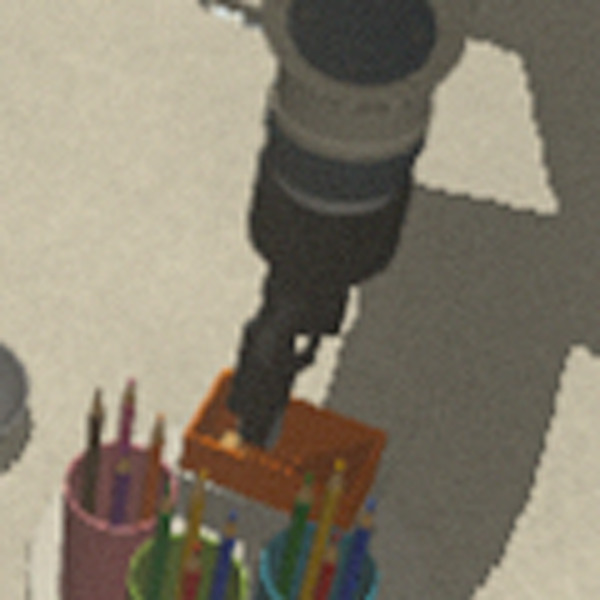

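{"api": "carry_out", "payload": {"moves": [1,0,-1,10,0,0,0,1,0,-1,10,0,0,0,1,-1,0,10,0,0,0,1,0,0,10,0,0,0,1,0,0,5,0,0,0,1,0,0,0,0,0,0]}}

```text
clock: 21.45
tcp_pos: [542.9, 208.1, 63.1]
tool_rot: [180.0, -0.1, 1.6]
contact_force: [0.3, -0.6, -0.3]
width: 85.4
```

Closing on the bin, in steps with reads.

{"api": "carry_out", "payload": {"moves": [-1,0,0,0,0,0,0,-1,0,0,0,0,0,0,-1,0,0,0,0,0,0,-1,0,0,0,0,0,0], "newtons": 50}}

```text
clock: 21.85
tcp_pos: [543.5, 208.2, 63.8]
tool_rot: [-180.0, -0.2, 1.6]
contact_force: [0.5, -0.7, -1.7]
width: 54.9
```

Run:
```python
from h import *
print(arm.sense())
```

```text
{'clock': 21.85, 'qpos': array([ 1.27205832e+01,  2.33131881e+01, -1.16556703e+01,  5.48523252e+01,
       -3.41919722e-02,  1.01142781e+02]), 'joint_vel': array([ 0.02319851, -0.27978554,  0.2711881 ,  0.07631145,  0.01273173,
        0.06261633]), 'tau': array([-9.68390523e-03, -6.34807849e+01,  3.06239748e+01, -4.76028258e-02,
       -1.13382240e-02, -2.90740008e-04]), 'tcp_pos': array([543.45051699, 208.20028632,  63.75050152]), 'tool_rot': array([-179.9989902 ,   -0.18205317,    1.57774684]), 'contact_force': array([ 0.46300707, -0.66914978, -1.68770546]), 'ft_torque': array([-0.00317385, -0.02048805, -0.0347426 ]), 'width': 54.93543809733563}
```

{"api": "carry_out", "payload": {"moves": [-1,0,0,-5,0,0,0,-1,0,0,-10,0,0,0,-1,0,0,-15,0,0,0,-1,0,0,-20,0,0,0,-1,0,0,-20,0,0,0,-1,0,0,-20,0,0,0,-1,0,0,-20,0,0,0,-1,0,0,-10,0,0,0,-1,0,0,0,0,0,0]}}

```text
clock: 22.75
tcp_pos: [542.5, 208.1, 193.8]
tool_rot: [-180.0, -0.3, 1.6]
contact_force: [1.1, 0.5, -1.9]
width: 55.1
```

Run:
```python
from h import *
f=grab("top");g=grab("scene");crop(g,230,110,390,270,3.7,"s11.png");crop(f,130,120,400,270,2.9,"t11.png")
print(arm.sense()["contact_force"],arm.sense()["width"])
plan(-1,[([480,190,190],down(1.5),35),([470,80,200],down(15),35),([455,-100,215],down(40),35),([440,-170,220],down(67),35)])
```

```text
[-0.70249536 -0.11172491 -1.99105942] 54.82230874689767
-1, -31.2, 8.1, 0.9, 0, -0.001, 0.001,
-1, -31.2, 8.2, 1, 0, -0.001, 0.001,
-1, -3.2, 27.4, -2.5, 0, -0, -0.059,
-1, -4.8, 27.2, -2.5, 0, -0, -0.059,
-1, -6.4, 26.9, -2.5, 0, -0, -0.059,
-1, -8, 26.4, -2.5, 0, -0, -0.059,
-1, -10.2, 28.3, -2.5, 0, -0, -0.073,
-1, -12.2, 27.5, -2.5, 0, -0, -0.073,
-1, -14.2, 26.6, -2.5, 0, -0, -0.073,
-1, -16.1, 25.4, -2.5, 0, -0, -0.073,
-1, -17.9, 24.2, -2.5, 0, -0, -0.073,
-1, -19.6, 22.9, -2.5, 0, -0, -0.073,
-1, -14.1, 11, -1.3, 0, -0, -0.117,
-1, -15.3, 9.2, -1.2, 0, -0, -0.117,
-1, -16.3, 7.4, -1.3, 0, -0, -0.117,
-1, -17.1, 5.4, -1.2, 0, -0, -0.117,
16
```

View pics/s11.png

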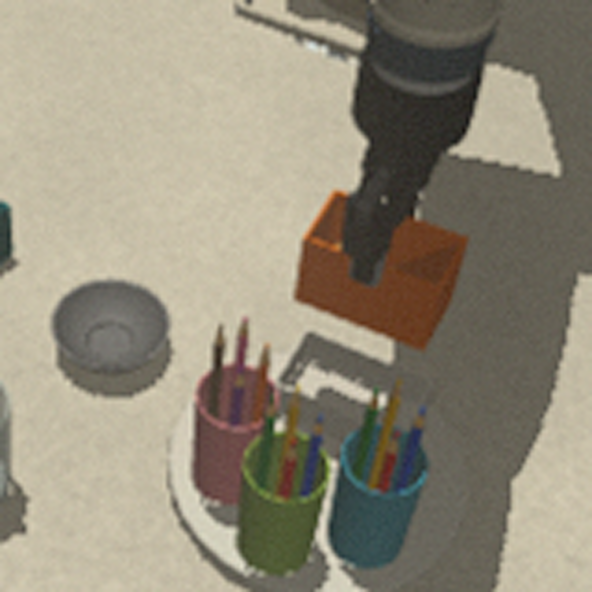

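View pics/t11.png

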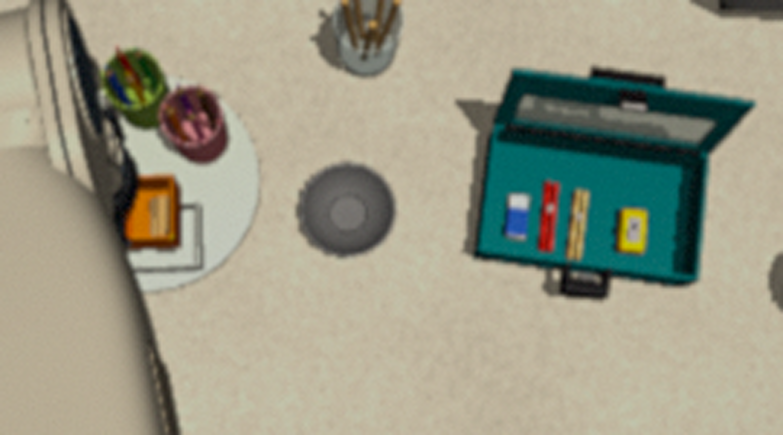

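The bin (scene crop (380,270)) is held level above its pocket, with dowels inside. Carrying it to the case.

{"api": "carry_out", "payload": {"moves": [-1,-20,5,0,0,0,0,-1,-31,8,0,0,0,0,-1,-12,20,-2,0,0,-0.03,-1,-3,27,-2,0,0,-0.059,-1,-5,27,-2,0,0,-0.059,-1,-6,27,-2,0,0,-0.059,-1,-8,26,-2,0,0,-0.059,-1,-10,28,-2,0,0,-0.073,-1,-12,27,-2,0,0,-0.073,-1,-14,26,-2,0,0,-0.073,-1,-16,25,-2,0,0,-0.073]}}

```text
clock: 23.95
tcp_pos: [460.3, -60.4, 197.0]
tool_rot: [-179.3, 0.9, 35.1]
contact_force: [-0.1, 0.0, -0.9]
width: 54.9
```

Run:
```python
from h import *
s=arm.sense();print(s["tcp_pos"],s["tool_rot"],s["qpos"].round(1),s["width"])
plan(-1,[([440,-160,220],down(67),30)])
```

```text
[460.27366895 -60.43392511 197.03943833] [-179.34522722    0.86191787   35.14140565] [-17.7   8.  -12.7  70.4  -0.3  37.2] 54.89804894631068
-1, -18.6, 17.4, -5.7, -0.004, 0.003, -0.139,
-1, -20.8, 14.7, -5.6, -0.004, 0.003, -0.139,
-1, -22.5, 11.6, -5.7, -0.004, 0.003, -0.139,
-1, -24, 8.5, -5.7, -0.004, 0.003, -0.139,
4
```

```bash
cat >> h.py <<'E'
def tip(xc,yc,mz,th,yaw=10):
    R=down(yaw)*Ro.from_rotvec([-np.radians(th),0,0]); M=case(xc,yc,mz)
    return (M-R.apply([0,-50,-19.4]),R)
E
python3 - <<'E'
from h import *
w=tip(-15,40,185,0);print(w[0])
plan(-1,[([475,-90,185],down(22),35),(*w,35)])
E
```

```text
[ 571.33178365 -245.42470031  165.6       ]
-1, -2.4, 16.4, 5.9, -0.005, 0.008, 0.115,
-1, -0.5, 16.5, 5.9, -0.005, 0.008, 0.115,
-1, 5.2, 30, 3.2, 0, 0, 0.035,
-1, 6.2, 29.8, 3.3, 0, 0, 0.035,
-1, 7.3, 29.6, 3.2, 0, 0, 0.035,
-1, 8.3, 29.3, 3.3, 0, 0, 0.035,
-1, 9.4, 29.1, 3.2, 0, 0, 0.035,
-1, 10.3, 28.7, 3.3, 0, 0, 0.035,
8
```

{"api": "carry_out", "payload": {"moves": [-1,-2,16,6,-0.005,0.008,0.115,-1,0,17,6,-0.005,0.008,0.115,-1,5,30,3,0,0,0.035,-1,6,30,3,0,0,0.035,-1,7,30,3,0,0,0.035,-1,8,29,3,0,0,0.035,-1,9,29,3,0,0,0.035,-1,10,18,3,0,0,0.035,-1,0,0,0,0,0,0,-1,0,0,0,0,0,0]}}

```text
clock: 24.95
tcp_pos: [564.5, -245.3, 151.3]
tool_rot: [-179.4, 0.9, 8.9]
contact_force: [0.1, -0.0, -1.9]
width: 55.0
```

Run:
```python
from h import *
g=grab("scene");crop(g,100,60,370,240,2.9,"s12.png")
s=arm.sense();print(s["tcp_pos"],s["tool_rot"],s["qpos"].round(1),s["width"])
plan(-1,[(*tip(-15,40,170,15),25),(*tip(-15,40,140,45),25),(*tip(-15,40,110,70),25),(*tip(-15,40,97,92),25)],turn=5)
```

```text
[ 564.35486985 -245.11169577  151.25109095] [-179.35866474    0.90416575    8.93721856] [-31.2  23.7   2.7  70.1  -0.1  49.8] 54.89677625550178
-1, 1.7, 1.1, -3.3, -0.068, 0.005, -0.004,
-1, 1.7, 1.4, -3.2, -0.068, 0.005, -0.004,
-1, 1.7, 1.6, -3.1, -0.068, 0.005, -0.004,
-1, 1.7, 1.8, -2.9, -0.068, 0.005, -0.004,
-1, -0, -0.7, 0.2, -0.075, -0, -0,
-1, -0, -0.7, 0.1, -0.075, -0, -0,
-1, -0, -0.7, 0.1, -0.075, -0, -0,
-1, -0, -0.7, 0.1, -0.075, -0, -0,
-1, -0, -0.7, -0, -0.075, -0, -0,
-1, -0, -0.7, -0.1, -0.075, -0, -0,
-1, -0, -0.7, -0.1, -0.075, -0, -0,
-1, -0, -3.5, -0.3, -0.087, -0, -0,
-1, -0, -3.5, -0.7, -0.087, -0, -0,
-1, -0, -3.4, -1, -0.087, -0, -0,
-1, -0, -3.4, -1.2, -0.087, -0, -0,
-1, -0.1, -3.2, -1.6, -0.087, -0, -0,
-1, 0, -1.7, -3.1, -0.077, -0, -0,
-1, 0, -1.5, -3.3, -0.077, -0, -0,
-1, 0, -1.2, -3.4, -0.077, -0, -0,
-1, 0, -1, -3.4, -0.077, -0, -0,
-1, 0, -0.7, -3.5, -0.077, -0, -0,
21
```

View pics/s12.png

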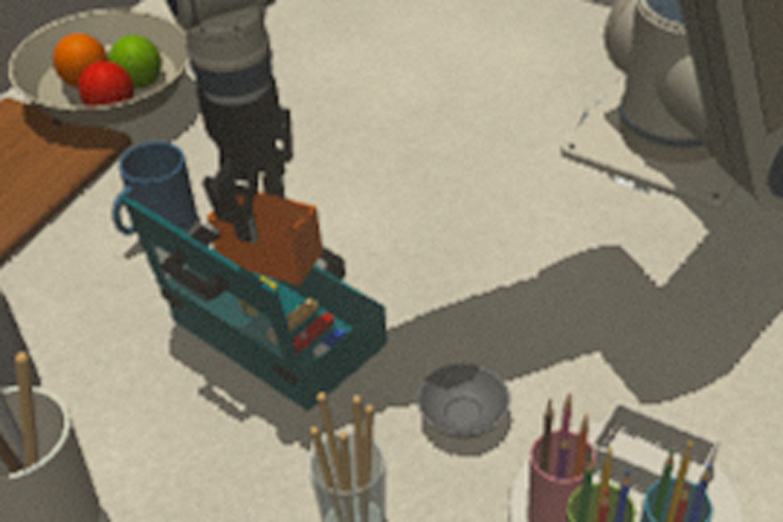

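The bin is upright over the case, clear of the lid. Tipping in stages.

{"api": "carry_out", "payload": {"moves": [-1,2,1,-3,-0.068,0.005,0,-1,2,1,-3,-0.068,0.005,0,-1,2,2,-3,-0.068,0.005,0,-1,2,2,-3,-0.068,0,0,-1,0,-1,0,-0.075,0,0,-1,0,-1,0,-0.075,0,0,-1,0,-1,0,-0.075,0,0,-1,0,-1,0,-0.075,0,0,-1,0,0,0,-0.075,0,0,-1,0,0,0,0,0,0]}}

```text
clock: 26.0
tcp_pos: [565.7, -235.8, 163.6]
tool_rot: [142.4, 0.1, 9.7]
contact_force: [0.1, 0.8, -0.6]
width: 54.7
```

Run:
```python
from h import *
g=grab("scene");crop(g,100,60,370,240,2.9,"s13.png")
s=arm.sense();R=Ro.from_euler('xyz',s["tool_rot"],degrees=True);print(s["tcp_pos"],s["tool_rot"],s["qpos"].round(1),s["width"],"mouth",s["tcp_pos"]+R.apply([0,-50,-19.4]),case(-15,40,0), np.degrees(np.arccos(-R.as_matrix()[2,2])))
plan(-1,[(*tip(-15,40,110,65),25),(*tip(-15,40,97,90),25)],turn=5)
```

```text
[ 566.23669073 -236.12764014  164.18308549] [1.42472354e+02 1.75102019e-02 9.64075766e+00] [-15.2  15.3 -18.5  38.4 -33.6  59.7] 54.8004299916403 mouth [ 557.61240135 -185.38494715  149.11123288] [ 562.64937477 -196.18431266    0.        ] 37.5276492068778
-1, 0.6, -1.9, 2.1, -0.08, 0.001, -0.001,
-1, 0.6, -2.1, 2, -0.08, 0.001, -0.001,
-1, 0.6, -2.2, 1.8, -0.08, 0.001, -0.001,
-1, 0.5, -2.3, 1.6, -0.08, 0.001, -0.001,
-1, 0.6, -2.5, 1.4, -0.08, 0.001, -0.001,
-1, 0.5, -2.6, 1.3, -0.08, 0.001, -0.001,
-1, 0, -1.6, -3.5, -0.087, -0, 0,
-1, 0, -1.3, -3.6, -0.087, -0, 0,
-1, 0, -1, -3.7, -0.087, -0, 0,
-1, 0, -0.7, -3.8, -0.087, -0, 0,
-1, 0, -0.4, -3.9, -0.087, -0, 0,
11
```

View pics/s13.png

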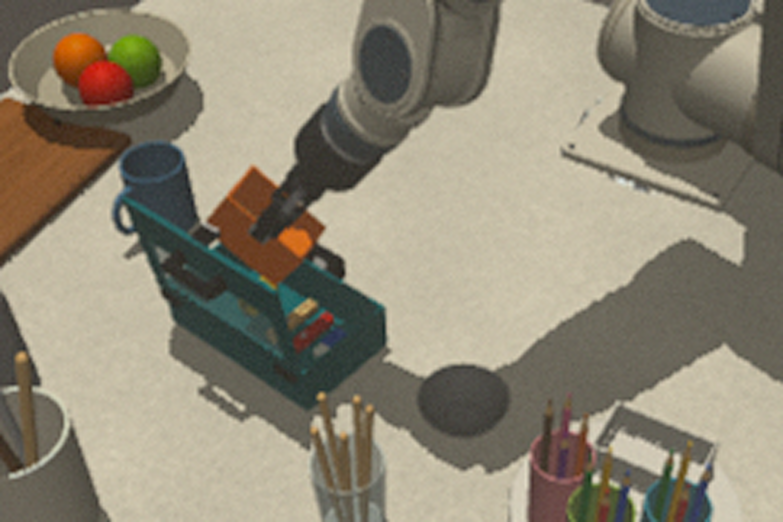

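{"api": "carry_out", "payload": {"moves": [-1,1,-2,2,-0.08,0,0,-1,1,-2,2,-0.08,0,0,-1,1,-2,2,-0.08,0,0,-1,1,-2,2,-0.08,0,0,-1,0,-3,1,-0.08,0,0,-1,0,-3,1,-0.08,0,0,-1,0,-2,0,-0.08,0,0,-1,0,0,0,0,0,0]}}

```text
clock: 26.85
tcp_pos: [572.9, -234.9, 149.3]
tool_rot: [110.0, -0.4, 9.7]
contact_force: [0.2, -0.3, -0.5]
width: 54.7
```

Run:
```python
from h import *
g=grab("scene");crop(g,100,60,370,240,2.9,"s14.png")
s=arm.sense();R=Ro.from_euler('xyz',s["tool_rot"],degrees=True);print(s["tcp_pos"],s["tool_rot"],s["qpos"].round(1),s["width"],"mouth",s["tcp_pos"]+R.apply([0,-50,-19.4]),case(-15,40,0), np.degrees(np.arccos(-R.as_matrix()[2,2])))
plan(-1,[(*tip(-15,40,100,90),25)],turn=5)
```

```text
[ 573.45053318 -235.12731896  150.09922973] [110.13793628  -0.52948814   9.69115548] [ -5.   23.6 -35.9  -4.7 -65.1  52.8] 55.00896456698286 mouth [ 567.85344807 -200.14217962  109.83668307] [ 562.64937477 -196.18431266    0.        ] 69.86296087340097
-1, -0.8, -1.4, -3.9, -0.07, 0.001, -0.002,
-1, -0.8, -1.2, -4, -0.07, 0.001, -0.002,
-1, -0.8, -0.9, -4.1, -0.07, 0.001, -0.002,
-1, -0.8, -0.6, -4.1, -0.07, 0.001, -0.002,
-1, -0.7, -0.3, -4.1, -0.07, 0.001, -0.002,
5
```

View pics/s14.png

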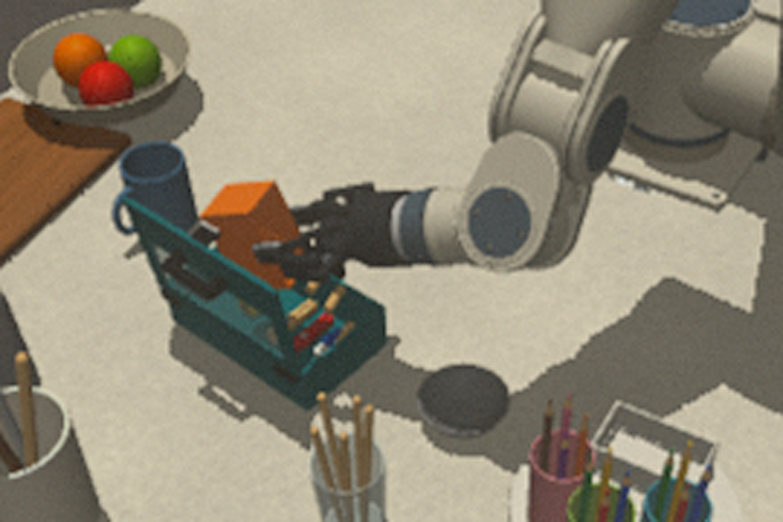

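Dowels are already rolling out into the case (crop (310,290), (332,298), (345,330)). A bit more tilt, then a pause.

{"api": "carry_out", "payload": {"moves": [-1,-1,-1,-4,-0.07,0,0,-1,-1,-1,-4,-0.07,0,0,-1,0,0,-4,-0.07,0,0,-1,0,0,0,0,0,0,-1,0,0,0,0,0,0,-1,0,0,0,0,0,0,-1,0,0,0,0,0,0,-1,0,0,0,0,0,0]}}

```text
clock: 27.7
tcp_pos: [577.1, -228.2, 157.6]
tool_rot: [99.3, -1.1, 9.9]
contact_force: [0.8, 0.8, 0.1]
width: 54.5
```

Run:
```python
from h import *
g=grab("scene");crop(g,140,110,260,210,6,"s15.png");f=grab("top");crop(f,270,130,400,230,6,"t15.png")
s=arm.sense();R=Ro.from_euler('xyz',s["tool_rot"],degrees=True);print(s["tcp_pos"],s["tool_rot"],s["qpos"].round(1),s["width"],np.degrees(np.arccos(-R.as_matrix()[2,2])))
```

```text
[ 577.00759533 -228.12032822  157.54441805] [99.3077383  -1.06896773  9.85249804] [ -2.8  29.7 -42.4 -35.6 -74.2  36.5] 54.40788363028634 80.69389598532216
```

View pics/s15.png

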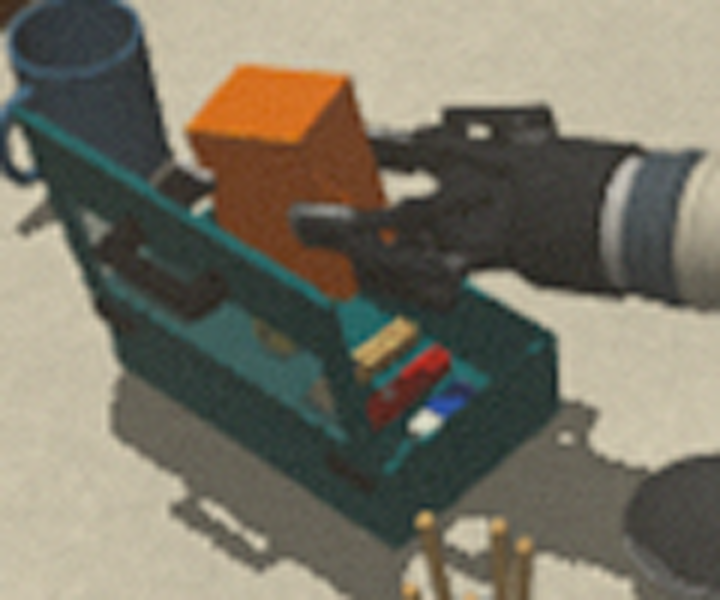

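View pics/t15.png

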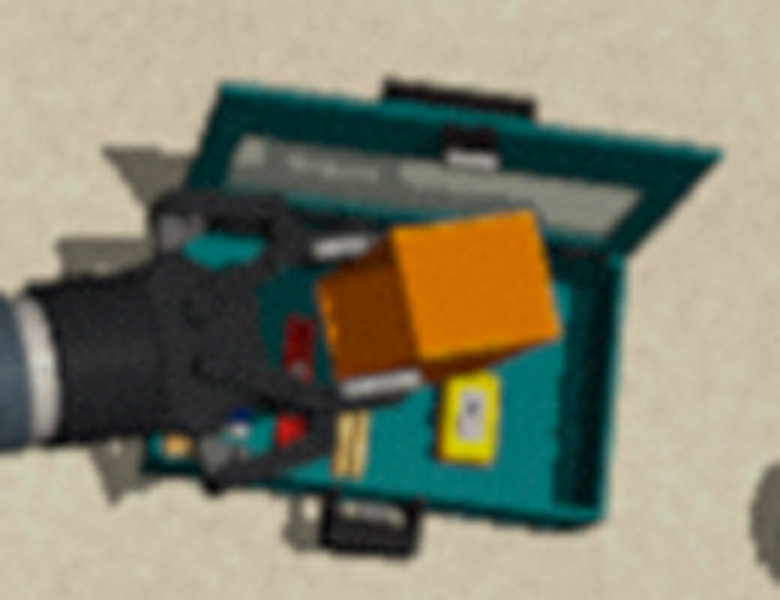

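Run:
```python
from h import *
plan(-1,[(*tip(-15,40,125,60),25),(*tip(-15,40,160,30),25),(*tip(-15,40,190,0),25)],turn=7)
```

```text
-1, -2.9, 0.8, 2.5, 0.12, -0.001, -0.006,
-1, -2.8, 1.1, 2.4, 0.12, -0.001, -0.006,
-1, -2.9, 1.4, 2.3, 0.12, -0.001, -0.006,
-1, 0, 2.8, 1, 0.105, -0, -0,
-1, 0, 2.9, 0.7, 0.105, -0, -0,
-1, 0, 2.9, 0.4, 0.105, -0, -0,
-1, 0, 2.9, 0.1, 0.105, -0, -0,
-1, 0, 3, -0.3, 0.105, -0, -0,
-1, 0, -0.3, -0.7, 0.105, -0, 0,
-1, 0, -0.4, -0.7, 0.105, -0, 0,
-1, 0, -0.4, -0.6, 0.105, -0, 0,
-1, 0, -0.5, -0.6, 0.105, -0, 0,
-1, 0, -0.5, -0.6, 0.105, -0, 0,
13
```

{"api": "carry_out", "payload": {"moves": [-1,-3,1,2,0.12,0,-0.006,-1,-3,1,2,0.12,0,-0.006,-1,-3,1,2,0.12,0,-0.006,-1,0,3,1,0.105,0,0,-1,0,3,1,0.105,0,0,-1,0,3,0,0.105,0,0,-1,0,3,0,0.105,0,0,-1,0,3,0,0.105,0,0,-1,0,0,-1,0.105,0,0,-1,0,0,-1,0.105,0,0,-1,0,0,0,0,0,0]}}

```text
clock: 28.9
tcp_pos: [573.7, -241.4, 173.0]
tool_rot: [158.5, -0.4, 10.4]
contact_force: [1.4, -1.0, -1.1]
width: 54.9
```

Run:
```python
from h import *
s=arm.sense();print(s["tcp_pos"],s["tool_rot"],s["qpos"].round(1),s["width"])
plan(-1,[([555,-230,190],down(10),25),([500,-130,190],down(5),35),([500,100,195],down(1.5),40)],turn=7)
g=grab("scene");crop(g,100,60,370,240,2.9,"s16.png")
```

```text
[ 573.6697261  -241.4067636   172.96917914] [158.54567452  -0.37123458  10.40860588] [-22.3  16.6  -8.3  52.8 -17.7  55.5] 54.889733566375476
-1, -4, -1.8, -5.3, 0.094, -0.002, 0.001,
-1, -4.1, -2.3, -5.1, 0.094, -0.002, 0.001,
-1, -4.1, -2.8, -4.9, 0.094, -0.002, 0.001,
-1, -4.1, -3.3, -4.6, 0.094, -0.002, 0.001,
-1, -9.1, -27, 0.1, -0, 0, 0.022,
-1, -9.8, -26.8, 0, -0, 0, 0.022,
-1, -10.3, -26.6, 0.1, -0, 0, 0.022,
-1, -10.9, -26.3, 0, -0, 0, 0.022,
-1, 3.4, -38.2, -0.8, -0, 0, 0.01,
-1, 3, -38.2, -0.8, -0, 0, 0.01,
-1, 2.6, -38.3, -0.8, -0, 0, 0.01,
-1, 2.2, -38.3, -0.8, -0, 0, 0.01,
-1, 1.9, -38.3, -0.7, -0, 0, 0.01,
-1, 1.4, -38.3, -0.8, -0, 0, 0.01,
14
```

View pics/s16.png

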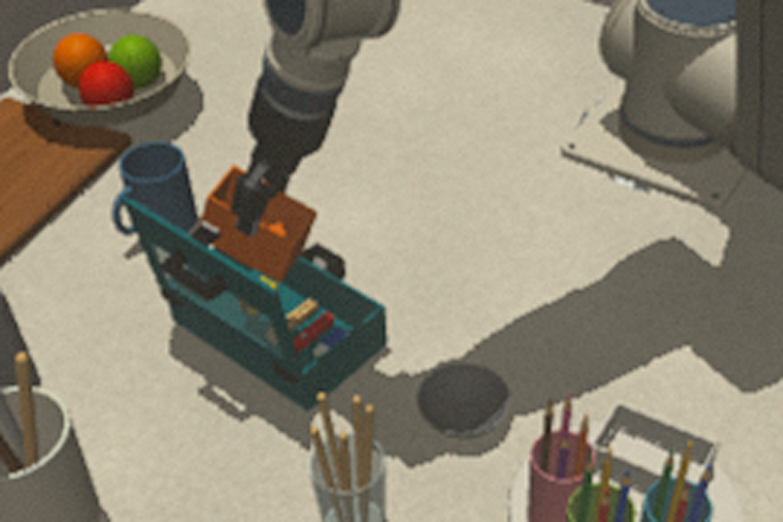

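{"api": "carry_out", "payload": {"moves": [-1,-4,-2,-5,0.094,0,0,-1,-4,-2,-5,0.094,0,0,-1,-4,-3,-5,0.094,0,0,-1,-4,-3,-5,0.094,0,0,-1,-9,-20,0,0,0,0.022,-1,-10,-27,0,0,0,0.022,-1,-10,-27,0,0,0,0.022,-1,-11,-26,0,0,0,0.022,-1,-5,-26,0,0,0,0.01,-1,0,-20,0,0,0,0,-1,0,0,0,0,0,0]}}

```text
clock: 30.05
tcp_pos: [480.0, -80.6, 179.6]
tool_rot: [179.7, 0.9, 5.0]
contact_force: [-0.2, 0.0, -0.5]
width: 54.7
```

Run:
```python
from h import *
s=arm.sense();print(s["tcp_pos"],s["tool_rot"],s["qpos"].round(1),s["width"])
g=grab("scene");crop(g,120,60,390,240,2.9,"s17.png");f=grab("top");crop(f,220,130,400,240,4.4,"t17.png")
plan(-1,[([480,50,200],down(1.5),40),([500,195,200],down(1.5),40)],turn=7)
```

```text
[480.02496131 -80.62005769 179.5810683 ] [179.72652739   0.89268406   5.04620287] [-19.   10.4 -12.2  68.   -0.6  65.9] 54.65587110366009
-1, 2.6, -32.9, -5.3, 0.001, 0.004, 0.015,
-1, 2.1, -33, -5.2, 0.001, 0.004, 0.015,
-1, 1.6, -33, -5.2, 0.001, 0.004, 0.015,
-1, 1.2, -33.1, -5.1, 0.001, 0.004, 0.015,
-1, 6, -36.1, -0, 0, -0, 0,
-1, 6, -36.1, -0, 0, -0, 0,
-1, 6, -36.1, -0.1, 0, -0, 0,
-1, 5.9, -36.1, -0, 0, -0, 0,
8
```

View pics/s17.png

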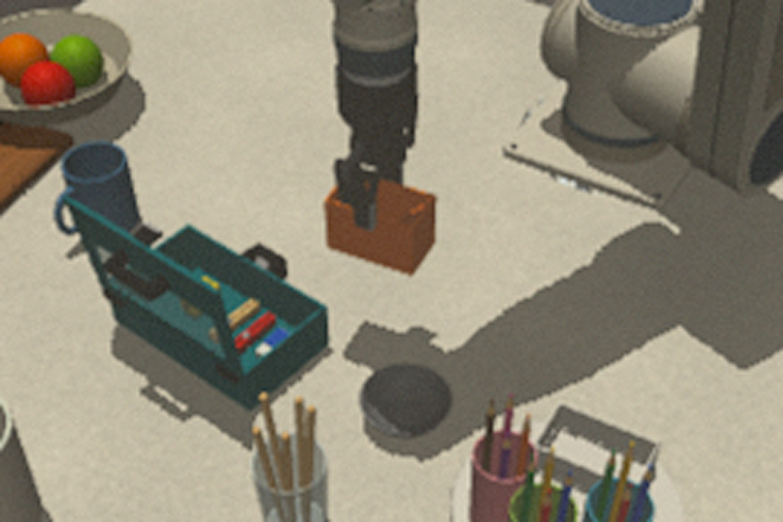

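View pics/t17.png

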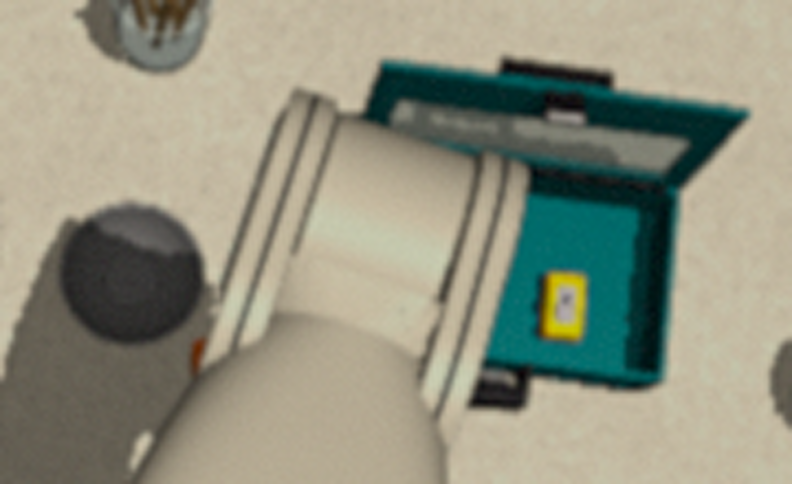

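{"api": "carry_out", "payload": {"moves": [-1,3,-33,-5,0,0.004,0.015,-1,2,-33,-5,0,0.004,0.015,-1,2,-33,-5,0,0.004,0.015,-1,1,-33,-5,0,0,0.015,-1,6,-36,0,0,0,0,-1,6,-36,0,0,0,0,-1,6,-36,0,0,0,0,-1,6,-20,0,0,0,0,-1,0,0,0,0,0,0]}}

```text
clock: 31.05
tcp_pos: [506.8, 180.4, 193.3]
tool_rot: [179.0, 0.1, 1.0]
contact_force: [0.7, -0.0, -0.8]
width: 54.9
```

Run:
```python
from h import *
s=arm.sense();print(s["tcp_pos"],s["tool_rot"],s["qpos"].round(1),s["width"])
g=grab("scene");crop(g,130,100,400,290,2.9,"s18.png");f=grab("top");crop(f,130,120,400,270,2.9,"t18.png")
plan(-1,[([543.4,208.2,190],down(1.58),15),([543.4,208.2,120],down(1.58),15)],turn=7)
```

```text
[506.80540178 180.35280637 193.32041147] [1.79036030e+02 6.92482040e-02 1.00702682e+00] [ 11.2  14.7  -4.6  71.   -0.9 100.2] 54.906987045614095
-1, 9.4, -7.3, 0.7, 0.004, 0.001, -0.003,
-1, 9.5, -7.2, 0.7, 0.004, 0.001, -0.003,
-1, 9.5, -7.2, 0.8, 0.004, 0.001, -0.003,
-1, 9.5, -7.2, 0.9, 0.004, 0.001, -0.003,
-1, -0, -0, 14, 0, -0, 0,
-1, -0, -0, 14, 0, -0, 0,
-1, -0, -0, 14, 0, -0, 0,
-1, -0.1, -0, 14, 0, -0, 0,
-1, -0, -0.1, 14, 0, -0, 0,
9
```

View pics/s18.png

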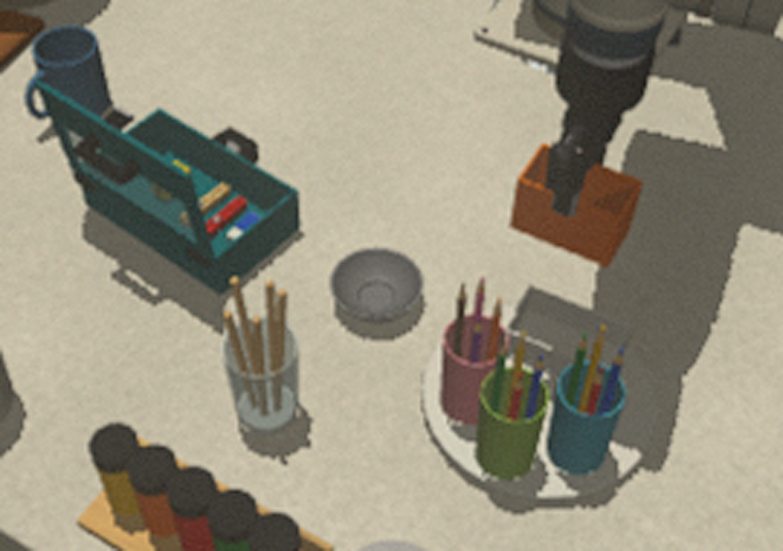

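View pics/t18.png

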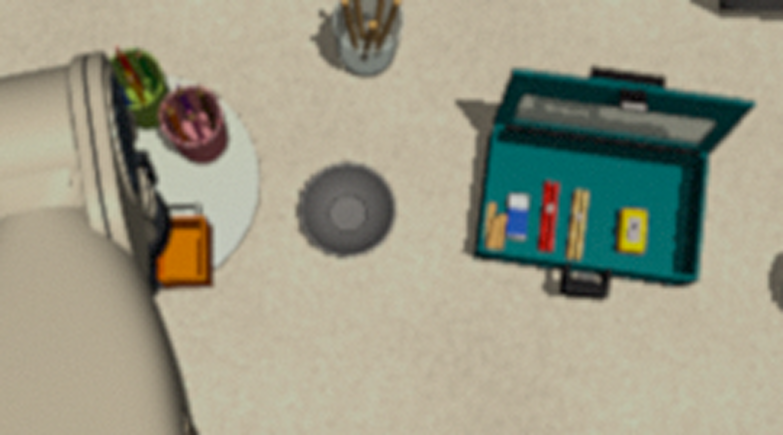

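Two dowels lie by the eraser in the case (crop (488,225), (498,232)), and the bin's -y end looks empty. Moving over the pocket to the lift pose, to compare with the lift picture.

{"api": "carry_out", "payload": {"moves": [-1,9,-7,0,0.004,0,-0.003,-1,9,-7,0,0.004,0,-0.003,-1,9,-7,0,0.004,0,-0.003,-1,6,-4,0,0.004,0,0,-1,0,0,0,0,0,0]}}

```text
clock: 31.65
tcp_pos: [542.7, 202.4, 192.8]
tool_rot: [179.9, 0.1, 1.2]
contact_force: [0.4, -0.3, -0.5]
width: 55.1
```

Run:
```python
from h import *
s=arm.sense();print(s["tcp_pos"],s["tool_rot"],s["qpos"].round(1),s["width"])
g=grab("scene");crop(g,230,110,390,270,3.7,"s19.png");f=grab("top");crop(f,130,120,400,270,2.9,"t19.png")
plan(-1,[([542.6,208.2,193],down(1.58),15),([543.4,208.2,120],down(1.58),15)],turn=7)
```

```text
[542.74993613 202.44329074 192.84387175] [1.79945620e+02 7.61112650e-02 1.20403986e+00] [ 12.2  18.5   0.8  72.4  -0.  101. ] 55.05971155471922
-1, 0.9, -6, -0.1, 0.001, 0.002, -0.006,
-1, 0.1, -0, 14.6, 0, -0, -0,
-1, 0.2, -0, 14.6, 0, -0, -0,
-1, 0.1, -0, 14.6, 0, -0, -0,
-1, 0.2, -0, 14.6, 0, -0, -0,
-1, 0.1, -0, 14.6, 0, -0, -0,
6
```

View pics/s19.png

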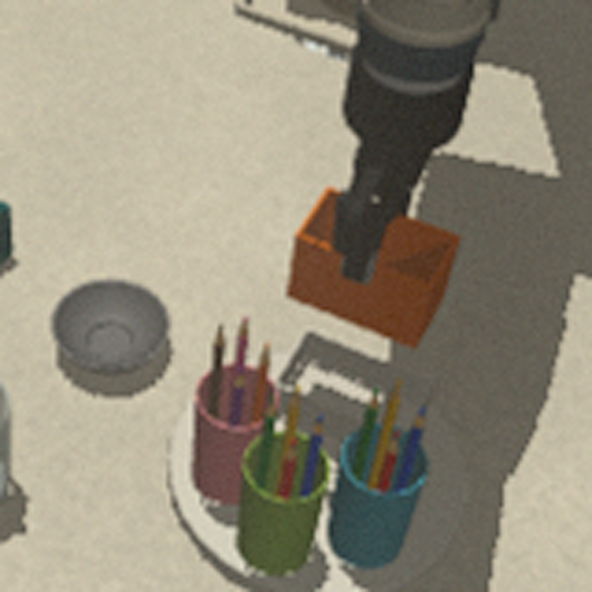

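View pics/t19.png

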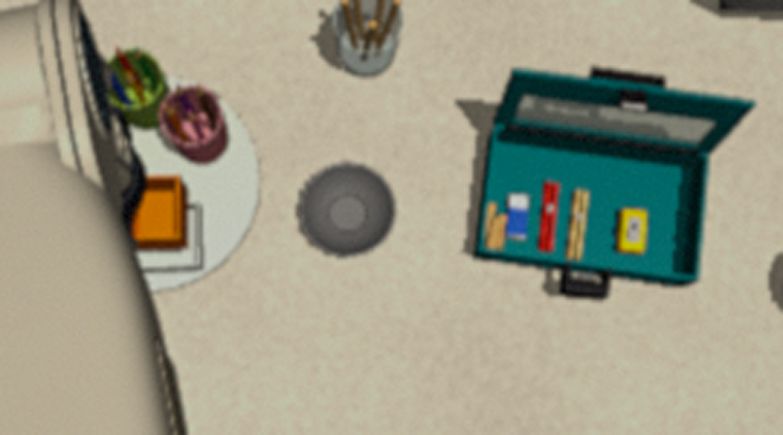

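{"api": "carry_out", "payload": {"moves": [-1,0,-5,0,0,0.002,-0.006,-1,0,-1,0,0,0,0,-1,0,0,0,0,0,0]}}

```text
clock: 32.05
tcp_pos: [541.0, 208.4, 193.1]
tool_rot: [179.9, -0.0, 1.6]
contact_force: [-0.3, 0.1, -0.6]
width: 54.9
```

Run:
```python
from h import *
s=arm.sense();print(s["tcp_pos"],s["tool_rot"])
g=grab("scene");crop(g,230,110,390,270,3.7,"s20.png");f=grab("top");crop(f,130,120,400,270,2.9,"t20.png")
for a,b in (("s11","s20"),("t11","t20")):
    for n in (a,b):
        im=cv2.imread(f"pics/{n}.png");h=cv2.cvtColor(im,cv2.COLOR_BGR2HSV)
        m=cv2.inRange(h,(3,150,40),(22,255,255)); 
        if n[0]=='s': m[:180]=0; m[355:]=0; m[:,:290]=0
        else: m[:,230:]=0;m[:165]=0
        k,l,st,c=cv2.connectedComponentsWithStats(m);i=1+np.argmax(st[1:,4]);print(n,st[i],c[i].round(1))
```

```text
[541.04687648 208.37407056 193.1051682 ] [ 1.79916779e+02 -8.73280097e-03  1.57666674e+00]
s11 [  297   192   170   157 12259] [386.3 278.8]
s20 [  299   191   168   158 12171] [387.  277.7]
t11 [ 123  176   57   72 2838] [151.8 213.3]
t20 [ 123  178   57   72 3387] [152.4 215.4]
```

{"api": "carry_out", "payload": {"moves": [-1,2,0,15,0,0,0,-1,0,0,15,0,0,0,-1,0,0,15,0,0,0,-1,0,0,15,0,0,0,-1,0,0,0,0,0,0]}}

```text
clock: 32.65
tcp_pos: [543.3, 208.2, 132.5]
tool_rot: [179.9, -0.2, 1.6]
contact_force: [0.1, -0.4, -0.8]
width: 55.0
```

Run:
```python
from h import *
plan(-1,[([543.4,208.2,108],down(1.58),10),([543.4,208.2,62.5],down(1.58),10)],turn=7)
```

```text
-1, 0, -0, 8.2, 0, -0.001, -0,
-1, 0, -0, 8.1, 0, -0.001, -0,
-1, 0.1, -0.1, 8.2, 0, -0.001, -0,
-1, -0, -0, 9.1, 0, 0, -0,
-1, -0, -0, 9.1, 0, 0, -0,
-1, -0, -0, 9.1, 0, 0, -0,
-1, -0, -0, 9.1, 0, 0, -0,
-1, -0, -0, 9.1, 0, 0, -0,
8
```

{"api": "carry_out", "payload": {"moves": [-1,0,0,8,0,0,0,-1,0,0,8,0,0,0,-1,0,0,8,0,0,0,-1,0,0,0,0,0,0]}}

```text
clock: 33.05
tcp_pos: [544.0, 208.2, 108.4]
tool_rot: [180.0, -0.3, 1.6]
contact_force: [-0.2, -0.7, -0.6]
width: 54.8
```

{"api": "carry_out", "payload": {"moves": [-1,0,0,8,0,0,0,-1,0,0,8,0,0,0,-1,0,0,0,0,0,0]}}

```text
clock: 33.35
tcp_pos: [544.4, 208.3, 91.4]
tool_rot: [180.0, -0.3, 1.6]
contact_force: [-1.0, -0.1, -0.8]
width: 54.7
```

{"api": "carry_out", "payload": {"moves": [-1,-1,0,6,0,0,0,-1,0,0,6,0,0,0,-1,0,0,6,0,0,0,-1,0,0,5,0,0,0,-1,0,0,0,0,0,0]}}

```text
clock: 33.85
tcp_pos: [543.4, 208.3, 66.3]
tool_rot: [180.0, -0.3, 1.6]
contact_force: [0.1, -0.4, -1.4]
width: 55.1
```

{"api": "carry_out", "payload": {"moves": [-1,0,0,2,0,0,0,-1,0,0,1,0,0,0,-1,0,0,0,0,0,0]}}

```text
clock: 34.15
tcp_pos: [543.6, 208.3, 63.6]
tool_rot: [180.0, -0.4, 1.6]
contact_force: [-0.3, 0.8, -0.9]
width: 54.8
```

{"api": "carry_out", "payload": {"moves": [1,0,0,0,0,0,0,1,0,0,0,0,0,0,1,0,0,0,0,0,0,1,0,0,0,0,0,0,1,0,0,-8,0,0,0,1,0,0,-15,0,0,0,1,0,0,-30,0,0,0,1,0,0,-40,0,0,0,1,0,0,-40,0,0,0,1,0,0,0,0,0,0]}}

```text
clock: 35.15
tcp_pos: [542.4, 208.2, 204.0]
tool_rot: [180.0, -0.4, 1.6]
contact_force: [0.3, 0.6, 0.4]
width: 85.5
```

Run:
```python
from h import *
s=arm.sense();print(s["tcp_pos"])
plan(-1,[([480,120,200],down(20),45),([480,-20,250],down(82.5),45)],turn=8)
```

```text
[542.3756909  208.24055226 204.02312543]
-1, -21.6, 28.8, 1.2, 0, -0.002, -0.107,
-1, -24.6, 26.4, 1.3, 0, -0.002, -0.107,
-1, -27.2, 23.6, 1.3, 0, -0.002, -0.107,
-1, -6, 16.5, -6.2, 0, 0, -0.136,
-1, -8.1, 15.5, -6.2, 0, 0, -0.136,
-1, -10.2, 14.2, -6.2, 0, 0, -0.136,
-1, -12, 12.7, -6.2, 0, 0, -0.136,
-1, -13.6, 11, -6.2, 0, 0, -0.136,
-1, -15, 9, -6.3, 0, 0, -0.136,
-1, -16.1, 7, -6.2, 0, 0, -0.136,
-1, -16.9, 4.7, -6.3, 0, 0, -0.136,
11
```

{"api": "carry_out", "payload": {"moves": [-1,-22,29,0,0,0,-0.107,-1,-25,26,0,0,0,-0.107,-1,-27,24,0,0,0,-0.107,-1,-6,17,-6,0,0,-0.136,-1,-8,15,-6,0,0,-0.136,-1,-10,14,-6,0,0,-0.136,-1,-12,13,-6,0,0,-0.136,-1,-14,11,-6,0,0,-0.136,-1,-15,9,-6,0,0,-0.136,-1,-16,7,-6,0,0,-0.136,-1,-17,5,-6,0,0,-0.136,-1,0,0,0,0,0,0]}}

```text
clock: 36.35
tcp_pos: [479.6, -28.2, 256.2]
tool_rot: [179.3, -0.0, 85.7]
contact_force: [-0.0, 0.1, -0.3]
width: -0.2
```

Run:
```python
from h import *
s=arm.sense();print(s["tcp_pos"],s["tool_rot"],s["qpos"].round(1),s["width"])
g=grab("scene");crop(g,130,100,400,290,2.9,"s21.png");f=grab("top");crop(f,130,120,400,270,2.9,"t21.png");crop(f,290,140,400,225,7,"t21b.png")
```

```text
[479.60872243 -28.22163573 256.19362637] [ 1.79338267e+02 -2.89889594e-02  8.57477783e+01] [-13.5   7.2  -5.   77.2   0.1  -9.2] -0.1893623500118496
```

View pics/s21.png

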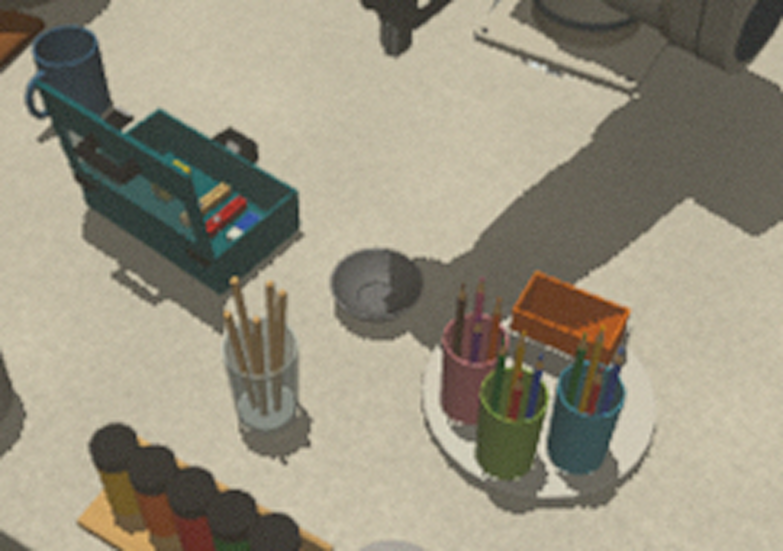

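View pics/t21.png

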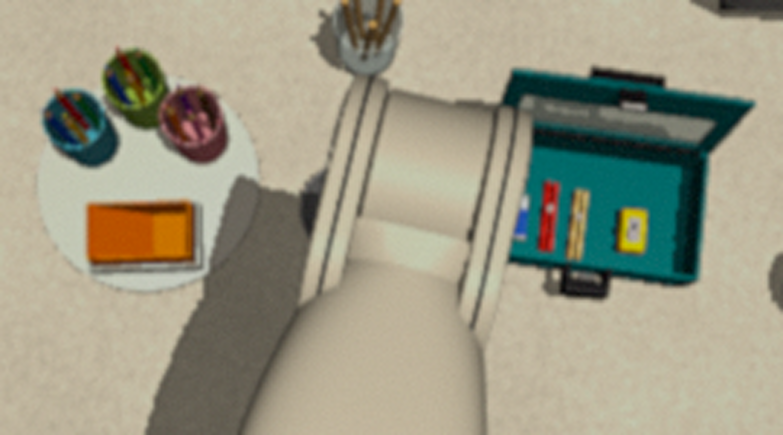

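View pics/t21b.png

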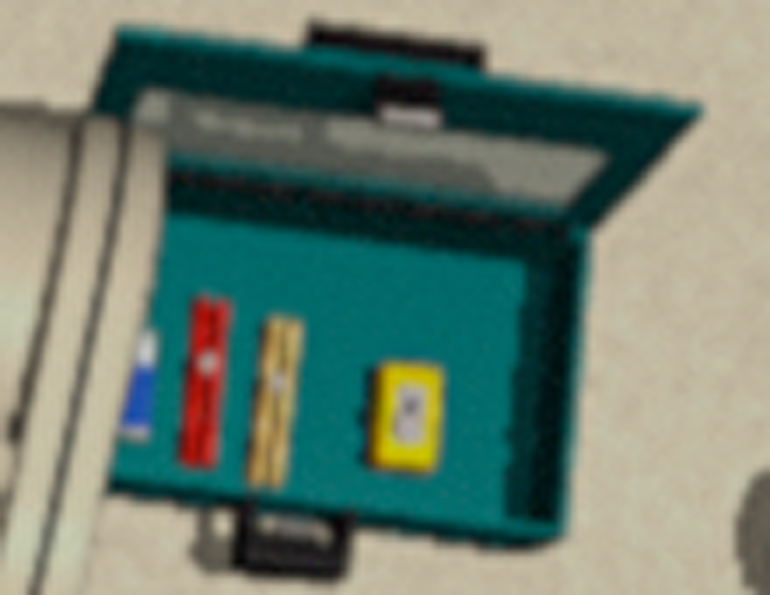

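Run:
```python
from h import *
f=grab("top")
T=np.array([(118,30),(703,107)])/7+[289.5,139.5]
for z in (190,195): print(z,ray(f,T,z).round(1))
for p in ray(f,T,193):
    a=np.radians(CY);d=p[:2]-C;print("case frame",d[0]*np.cos(a)+d[1]*np.sin(a),-d[0]*np.sin(a)+d[1]*np.cos(a))
print("tumbler",ray(f,[(257,138)],20))
plan(-1,[([600,-120,250],down(82.5),45),(case(138,70,245),down(82.5),45),(case(138,70,160),down(82.5),30)],turn=8)
```

```text
190 [[ 672.3 -142.4  190. ]
 [ 642.5 -362.8  190. ]]
195 [[ 670.9 -141.7  195. ]
 [ 641.1 -361.1  195. ]]
case frame 85.78835373858607 107.9700005148695
case frame 84.9569000513986 -113.86259792930173
tumbler [[740.15206242 -16.73804067  20.        ]]
-1, -20.9, 32, 1.6, 0.003, -0, 0.013,
-1, -20.5, 32.3, 1.6, 0.003, -0, 0.013,
-1, -20.1, 32.5, 1.4, 0.003, -0, 0.013,
-1, -19.7, 32.8, 1.4, 0.003, -0, 0.013,
-1, -12.6, 31.5, 1.2, -0, -0, -0,
-1, -12.6, 31.5, 1.1, -0, -0, -0,
-1, -12.6, 31.5, 1.2, -0, -0, -0,
-1, -12.5, 31.4, 1.1, -0, -0, -0,
-1, -0.1, 0.1, 28.3, -0.001, -0.001, -0,
-1, 0, 0, 28.4, -0.001, -0.001, -0,
-1, 0, -0, 28.3, -0.001, -0.001, -0,
11
```

{"api": "carry_out", "payload": {"moves": [-1,-21,32,2,0.003,0,0.013,-1,-20,32,2,0.003,0,0.013,-1,-20,32,2,0.003,0,0.013,-1,-20,33,2,0,0,0.013,-1,-13,31,0,0,0,0,-1,-13,31,0,0,0,0,-1,-12,31,0,0,0,0,-1,-8,20,0,0,0,0,-1,0,0,0,0,0,0]}}

```text
clock: 37.4
tcp_pos: [711.9, -176.4, 242.8]
tool_rot: [-179.8, -0.3, 81.4]
contact_force: [-0.3, 0.5, -1.4]
width: 0.0
```

Run:
```python
from h import *
s=arm.sense();print(s["tcp_pos"],s["tool_rot"],s["qpos"].round(1),s["width"],case(138,70,0))
plan(-1,[(case(138,70,160),down(82.5),30)],turn=8)
g=grab("scene");crop(g,100,60,370,240,2.9,"s22.png")
```

```text
[ 711.87485736 -176.36190196  242.82270643] [-179.7553431    -0.27159103   81.38444224] [-20.5  34.6  34.8  90.5   0.2 -11.9] 0.020141370299833605 [ 718.25622432 -186.41147423    0.        ]
-1, -3.1, 2.7, 27.6, -0.001, -0.002, -0.006,
-1, -3.1, 2.7, 27.6, -0.001, -0.002, -0.006,
-1, -3.1, 2.6, 27.6, -0.001, -0.002, -0.006,
3
```

View pics/s22.png

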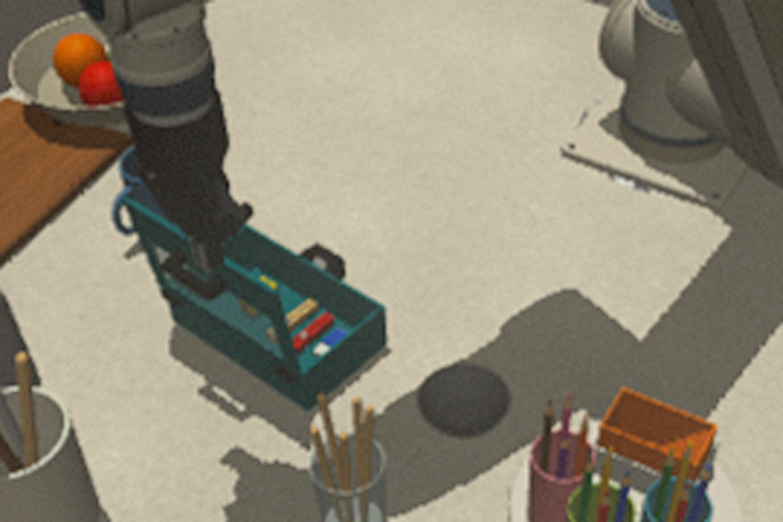

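{"api": "carry_out", "payload": {"moves": [-1,-3,3,27,0,0,-0.006,-1,-3,3,27,0,0,-0.006,-1,-3,2,27,0,0,-0.006,-1,0,0,0,0,0,0]}}

```text
clock: 37.85
tcp_pos: [716.1, -179.9, 160.6]
tool_rot: [-179.8, -0.3, 82.3]
contact_force: [-1.3, 0.4, -0.6]
width: -0.2
```

Run:
```python
from h import *
s=arm.sense();print(s["tcp_pos"],s["contact_force"])
plan(-1,[(case(100,70,160),down(82.5),10),(case(40,70,160),down(82.5),10)],turn=8)
g=grab("scene");crop(g,100,60,370,240,2.9,"s23.png")
```

```text
[ 716.0937893  -179.86243825  160.62964408] [-1.26056443  0.38949413 -0.62723669]
-1, -1.6, -8.7, 0.2, -0.001, -0.001, -0.001,
-1, -1.6, -8.8, 0.2, -0.001, -0.001, -0.001,
-1, -1.5, -8.7, 0.2, -0.001, -0.001, -0.001,
-1, -1.6, -8.8, 0.1, -0.001, -0.001, -0.001,
-1, 0, -10, 0, -0, -0, 0,
-1, 0, -10, 0, -0, -0, 0,
-1, 0, -10, 0, -0, -0, 0,
-1, 0, -10, 0, -0, -0, 0,
-1, 0.1, -10, 0, -0, -0, 0,
-1, 0, -10, 0, -0, -0, 0,
10
```

View pics/s23.png

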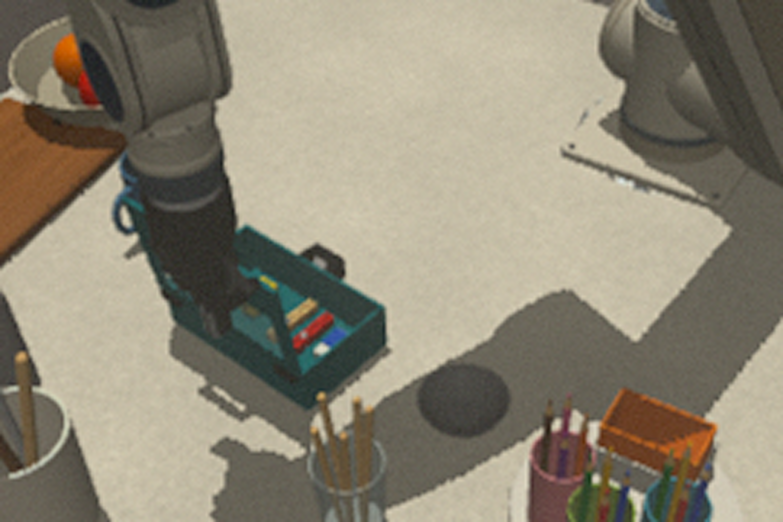

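{"api": "carry_out", "payload": {"moves": [-1,-1,-9,0,0,0,0,-1,-1,-9,0,0,0,0,-1,-1,-9,0,0,0,0,-1,0,-9,0,0,0,0,-1,0,-10,0,0,0,0,-1,0,-10,0,0,0,0]}}

```text
clock: 38.5
tcp_pos: [659.3, -172.8, 172.0]
tool_rot: [179.5, -0.2, 82.3]
contact_force: [1.7, 0.3, -1.0]
width: 0.1
```

{"api": "carry_out", "payload": {"moves": [-1,0,-10,0,0,0,0,-1,0,-10,0,0,0,0,-1,0,-10,0,0,0,0,-1,0,-10,0,0,0,0,-1,0,-10,0,0,0,0]}}

```text
clock: 39.0
tcp_pos: [606.4, -165.5, 175.6]
tool_rot: [179.0, -0.1, 82.2]
contact_force: [1.2, -0.1, -1.0]
width: 0.0
```

Run:
```python
from h import *
s=arm.sense();print(s["tcp_pos"],s["contact_force"])
g=grab("scene");crop(g,100,60,370,240,2.9,"s24.png")
```

```text
[ 606.44054939 -165.4898268   175.64010231] [ 1.24437625 -0.1234128  -1.02763439]
```

View pics/s24.png

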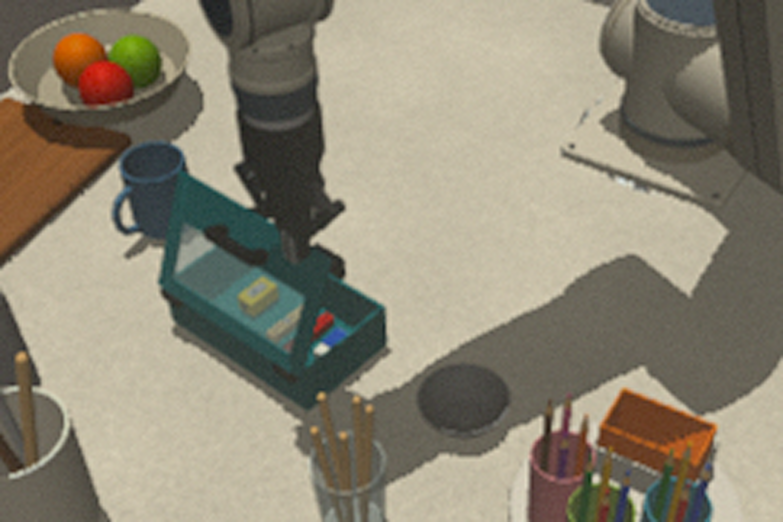

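{"api": "carry_out", "payload": {"moves": [-1,0,-12,0,0,0,0,-1,0,-15,0,0,0,0,-1,0,-15,0,0,0,0,-1,0,-5,-20,0,0,0,-1,0,0,-30,0,0,0,-1,0,0,0,0,0,0,-1,0,0,0,0,0,0,-1,0,0,0,0,0,0,-1,0,0,0,0,0,0,-1,0,0,0,0,0,0,-1,0,0,0,0,0,0,-1,0,0,0,0,0,0]}}

```text
clock: 40.25
tcp_pos: [552.6, -157.7, 225.2]
tool_rot: [179.3, -0.1, 82.2]
contact_force: [0.7, -0.3, 0.4]
width: 0.3
```

Run:
```python
from h import *
s=arm.sense();print(s["tcp_pos"],s["contact_force"])
g=grab("scene");crop(g,100,60,370,240,2.9,"s25.png")
```

```text
[ 552.59098984 -157.6625962   225.1539823 ] [ 0.6655779  -0.32914171  0.40131731]
```

View pics/s25.png

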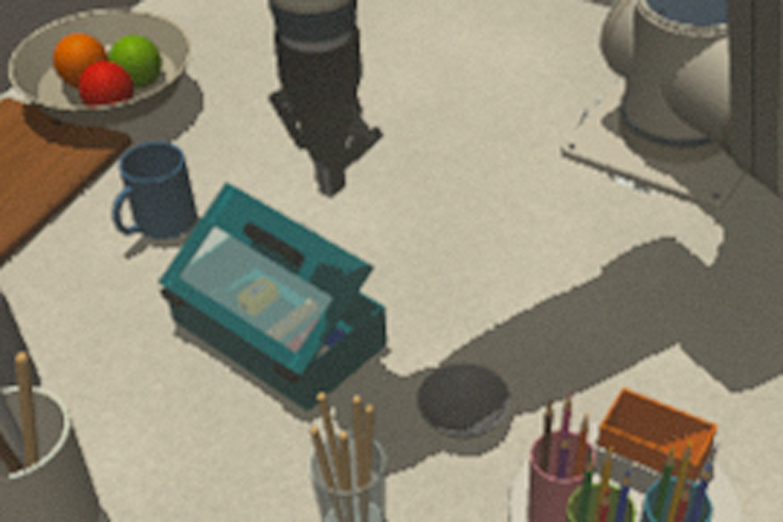

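{"api": "carry_out", "payload": {"moves": [-1,0,0,0,0,0,0.142,-1,0,0,0,0,0,0.142,-1,0,0,0,0,0,0.142,-1,0,0,0,0,0,0.142,-1,0,0,0,0,0,0.142,-1,0,0,0,0,0,0.142,-1,0,0,0,0,0,0.142,-1,0,0,0,0,0,0.142,-1,0,0,0,0,0,0.142,-1,0,0,0,0,0,0.142,-1,0,0,0,0,0,0.142,-1,0,0,0,0,0,0]}}

```text
clock: 41.5
tcp_pos: [552.6, -157.6, 223.5]
tool_rot: [-179.8, -0.6, -11.0]
contact_force: [1.2, 0.4, -0.3]
width: 0.3
```

Run:
```python
from h import *
s=arm.sense();print(s["tcp_pos"],s["tool_rot"])
g=grab("scene");crop(g,100,60,370,240,2.9,"s26.png");f=grab("top");crop(f,270,130,400,230,6,"t26.png")
plan(-1,[(case(-35,-1,180),down(-7.5),25)])
```

```text
[ 552.59937015 -157.58789206  223.51999133] [-179.78509041   -0.5789957   -10.95804491]
-1, -0.3, 19.6, 10.8, -0.001, -0.003, -0.013,
-1, -0.5, 19.5, 10.8, -0.001, -0.003, -0.013,
-1, -0.8, 19.5, 10.9, -0.001, -0.003, -0.013,
-1, -1, 19.6, 10.9, -0.001, -0.003, -0.013,
4
```

View pics/s26.png

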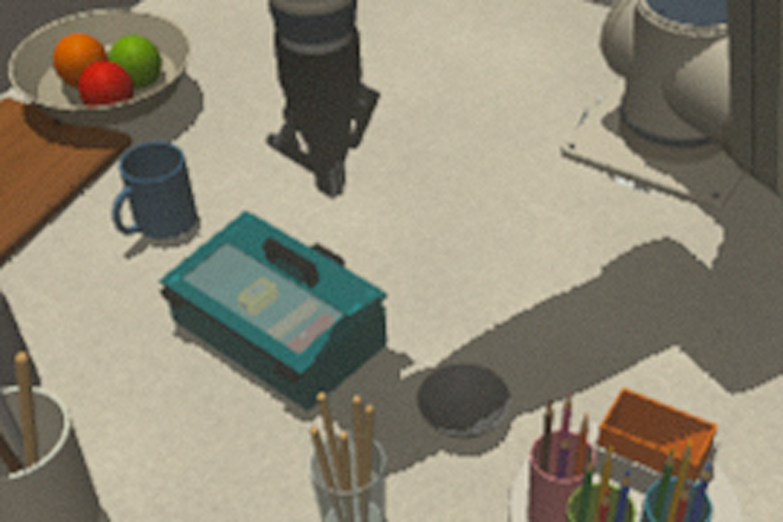

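View pics/t26.png

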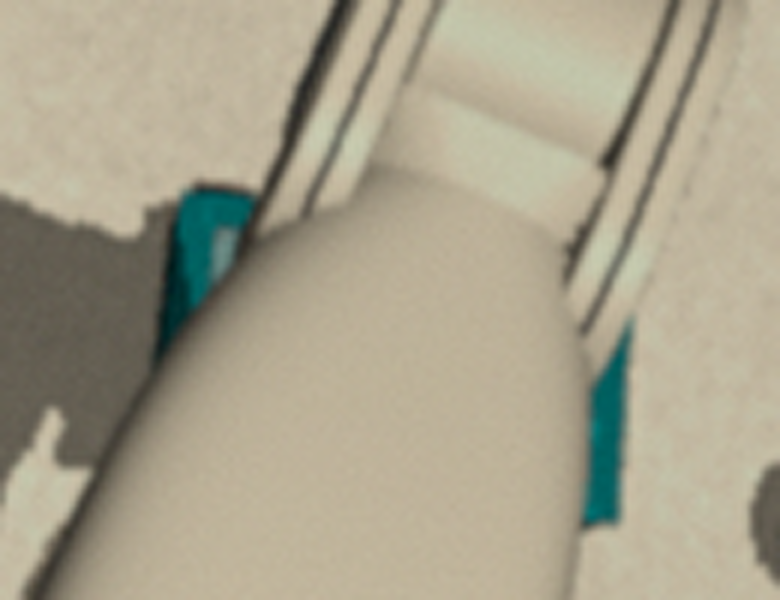

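Run:
```python
from h import *
g=grab("scene");crop(g,175,130,225,165,14,"s27.png");print(case(-33,-1,0), proj(g,case(-33,-1,95)))
```

```text
[ 539.45179338 -234.48408052    0.        ] [[199.15473605 147.91222953]]
```

View pics/s27.png

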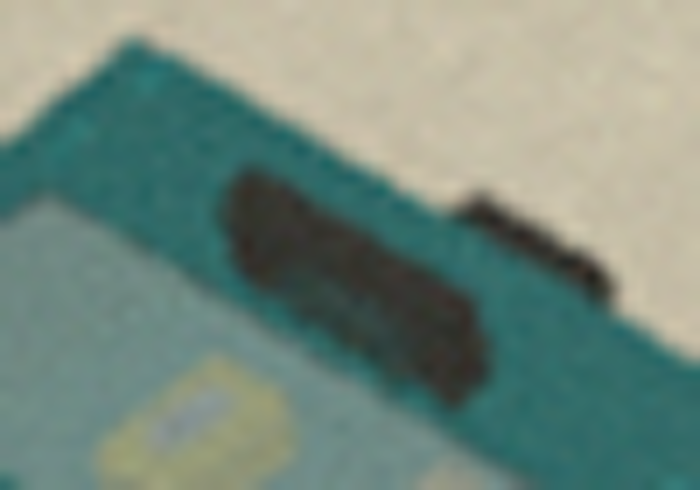

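{"api": "carry_out", "payload": {"moves": [-1,0,20,11,0,0,-0.013,-1,0,20,11,0,0,-0.013,-1,-1,19,11,0,0,-0.013,-1,-1,12,5,0,0,-0.013,-1,0,0,0,0,0,0]}}

```text
clock: 42.15
tcp_pos: [539.7, -229.1, 184.4]
tool_rot: [-179.8, -0.7, -6.4]
contact_force: [-0.2, 0.4, 0.5]
width: 0.1
```

{"api": "carry_out", "payload": {"moves": [-1,0,5,25,0,0.008,0.019,-1,0,0,22,0,0,0,-1,0,0,15,0,0,0,-1,0,0,4,0,0,0,-1,0,0,0,0,0,0]}}

```text
clock: 42.65
tcp_pos: [541.6, -232.7, 118.7]
tool_rot: [-179.9, -1.3, -7.1]
contact_force: [0.5, -0.5, -0.3]
width: -0.2
```

{"api": "carry_out", "payload": {"moves": [-1,-2,1,8,0,-0.02,0,-1,0,0,4,0,0,0,-1,0,0,0,0,0,0]}}

```text
clock: 42.95
tcp_pos: [540.7, -233.4, 107.9]
tool_rot: [-179.9, -0.2, -7.0]
contact_force: [1.4, -0.1, -1.0]
width: 0.1
```

{"api": "carry_out", "payload": {"moves": [-1,0,0,2,0,0,0,-1,0,0,2,0,0,0,-1,0,0,0,0,0,0]}}

```text
clock: 43.25
tcp_pos: [541.1, -233.5, 104.3]
tool_rot: [-180.0, -0.3, -7.0]
contact_force: [0.2, 0.0, 0.0]
width: -0.1
```

{"api": "carry_out", "payload": {"moves": [-1,0,0,2,0,0,0,-1,0,0,2,0,0,0,-1,0,0,0,0,0,0]}}

```text
clock: 43.55
tcp_pos: [540.9, -233.6, 100.7]
tool_rot: [-180.0, -0.3, -7.0]
contact_force: [-1.5, 1.6, 2.7]
width: -0.0
```

{"api": "carry_out", "payload": {"moves": [-1,0,0,2,0,0,0,-1,0,0,1,0,0,0]}}

```text
clock: 43.75
tcp_pos: [540.6, -233.6, 98.6]
tool_rot: [180.0, -0.3, -7.0]
contact_force: [-1.6, 1.5, 6.0]
width: 0.3
```

{"api": "carry_out", "payload": {"moves": [-1,0,0,2,0,0,0,-1,0,0,2,0,0,0]}}

```text
clock: 43.95
tcp_pos: [540.5, -233.6, 95.0]
tool_rot: [180.0, -0.4, -7.0]
contact_force: [0.9, 0.2, 0.0]
width: 0.1
```

{"api": "carry_out", "payload": {"moves": [-1,0,0,2,0,0,0,-1,0,0,2,0,0,0]}}

```text
clock: 44.15
tcp_pos: [540.8, -233.7, 91.8]
tool_rot: [179.9, -0.4, -7.0]
contact_force: [-8.5, 4.8, 30.2]
width: 0.1
```

{"api": "carry_out", "payload": {"moves": [-1,0,0,2,0,0,0,-1,0,0,2,0,0,0]}}

```text
clock: 44.35
tcp_pos: [540.8, -233.8, 92.0]
tool_rot: [179.8, -0.6, -7.0]
contact_force: [-8.8, 3.9, 22.1]
width: 0.1
```

The lid popped through at z about 95 and is hard down at z 92. Backing off, then pinching the bar.

{"api": "carry_out", "payload": {"moves": [-1,0,0,-10,0,0,0,-1,0,0,-25,0,0,0,-0.2,-1,0,-15,0,0.004,0,-0.2,-1,0,0,0,0,0,-0.2,0,0,0,0,0,0]}}

```text
clock: 44.85
tcp_pos: [538.5, -233.3, 143.6]
tool_rot: [179.8, -0.9, -7.0]
contact_force: [-0.4, -0.5, -0.8]
width: 34.0
```

Run:
```python
from h import *
s=arm.sense();print(s["tcp_pos"],s["tool_rot"],s["width"])
g=grab("scene");crop(g,140,110,260,200,6,"s28.png")
plan(-0.2,[(case(-35,-1,120),down(-7.5),12),(case(-35,-1,78),down(-7.5),12)])
```

```text
[ 538.45732274 -233.25731479  143.6241109 ] [179.83442336  -0.87148636  -6.98439329] 33.97780168966663
-0.2, -0.6, 0.5, 11.8, 0.001, -0.008, 0.004,
-0.2, -0.6, 0.5, 11.7, 0.001, -0.008, 0.004,
-0.2, 0, -0, 10.5, 0, 0, 0,
-0.2, 0, -0, 10.5, 0, 0, 0,
-0.2, 0, -0, 10.5, 0, 0, 0,
-0.2, 0.1, -0, 10.5, 0, 0, 0,
6
```

View pics/s28.png

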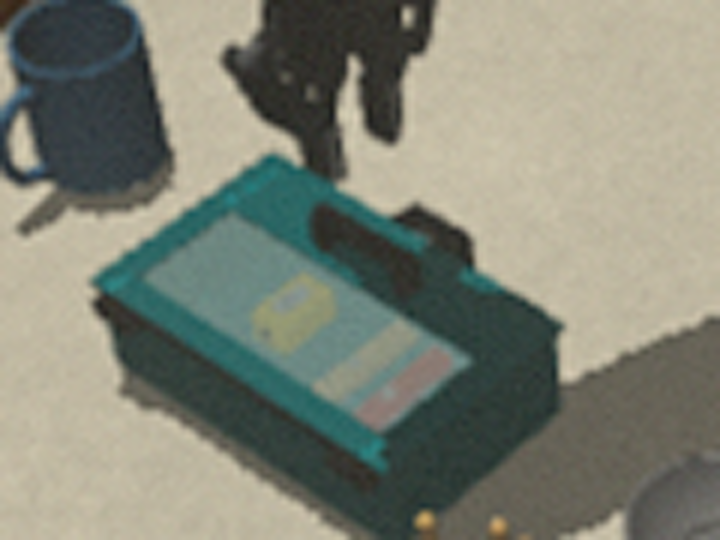

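{"api": "carry_out", "payload": {"moves": [-0.2,-1,1,15,0,-0.015,0.004,-0.2,0,0,15,0,0,0,-0.2,0,0,15,0,0,0,-0.2,0,0,10,0,0,0,-0.2,0,0,0,0,0,0]}}

```text
clock: 45.4
tcp_pos: [535.4, -233.4, 78.9]
tool_rot: [-180.0, 0.6, -7.3]
contact_force: [-0.1, 0.9, 0.8]
width: 34.4
```

Run:
```python
from h import *
plan(-0.2,[(case(-35,-1,74),down(-7.5),5)])
```

```text
-0.2, 1.1, 0.3, 2.4, -0, 0.005, 0.002,
-0.2, 1.1, 0.3, 2.4, -0, 0.005, 0.002,
2
```

{"api": "carry_out", "payload": {"moves": [-0.2,2,0,4,0,0.008,0,-0.2,0,0,0,0,0,0,-1,0,0,0,0,0,0,-1,0,0,0,0,0,0,-1,0,0,0,0,0,0,-1,0,0,0,0,0,0], "newtons": 40}}

```text
clock: 46.0
tcp_pos: [539.7, -234.0, 75.0]
tool_rot: [-180.0, -0.1, -7.3]
contact_force: [0.2, -0.6, -4.4]
width: 12.6
```

{"api": "carry_out", "payload": {"moves": [-1,0,0,-1.5,0,0,0,-1,0,0,-1,0,0,0]}}

```text
clock: 46.2
tcp_pos: [540.0, -234.0, 76.9]
tool_rot: [-180.0, -0.2, -7.3]
contact_force: [6.5, -1.5, -16.8]
width: 12.6
```

{"api": "carry_out", "payload": {"moves": [-1,0,0,-1,0,0,0]}}

```text
clock: 46.3
tcp_pos: [540.0, -234.0, 76.9]
tool_rot: [-179.9, -0.1, -7.3]
contact_force: [6.4, -3.2, -17.9]
width: 12.1
```

It holds at about 17 N with z stuck at 76.9. Easing into the 8 to 12 N band and holding.

{"api": "carry_out", "payload": {"moves": [-1,0,0,-0.5,0,0,0]}}

```text
clock: 46.4
tcp_pos: [540.0, -234.0, 76.7]
tool_rot: [-179.9, -0.1, -7.3]
contact_force: [4.1, -1.5, -8.8]
width: 12.2
```

{"api": "carry_out", "payload": {"moves": [-1,0,0,-0.5,0,0,0,-1,0,0,-0.5,0,0,0,-1,0,0,-0.5,0,0,0,-1,0,0,-0.5,0,0,0]}}

```text
clock: 46.8
tcp_pos: [540.0, -234.0, 76.9]
tool_rot: [-179.9, 0.0, -7.3]
contact_force: [4.9, -1.8, -13.5]
width: 12.6
```

{"api": "carry_out", "payload": {"moves": [-1,0,0,1,0,0,0,-1,0,0,0.5,0,0,0,-0.2,0,0,0,0,0,0,-0.2,0,0,0,0,0,0,-0.2,0,0,0,0,0,0,-0.2,0,0,-10,0,0,0,-0.2,0,0,-30,0,0,0,-0.2,0,0,-45,0,0,0,-0.2,0,0,-45,0,0,0,-0.2,-30,-20,-20,0,0,0,-0.2,-30,-40,0,0,0,0,-0.2,-30,-40,0,0,0,0]}}

```text
clock: 48.0
tcp_pos: [463.1, -125.3, 237.8]
tool_rot: [180.0, -0.3, -7.6]
contact_force: [-0.2, 0.8, 0.6]
width: 34.1
```

{"api": "carry_out", "payload": {"moves": [-0.2,-20,-45,0,0,0,0,-0.2,0,-45,0,0,0,0,-0.2,0,-45,0,0,0,0,-0.2,0,-45,0,0,0,0,-0.2,0,-45,0,0,0,0,-0.2,0,-30,0,0,0,0,-0.2,0,0,0,0,0,0]}}

```text
clock: 48.7
tcp_pos: [471.9, 143.3, 247.4]
tool_rot: [-180.0, -1.0, -7.5]
contact_force: [-0.1, -1.4, 0.7]
width: 34.2
```

Run:
```python
from h import *
s=arm.sense();print(s["tcp_pos"],s["tool_rot"],s["contact_force"])
g=grab("scene");cv2.imwrite("pics/s30.png",g["frame"][:,:,::-1]);crop(g,140,110,260,200,6,"s30b.png");f=grab("top");cv2.imwrite("pics/t30.png",f["frame"][:,:,::-1]);crop(f,280,130,390,230,7,"t30b.png")
a=cv2.imread("pics/top0.png");b=f["frame"][:,:,::-1]
for n,(x0,y0,x1,y1) in dict(dish=(228,170,272,214),tumbler=(240,108,272,150),punch=(55,180,105,232),mug=(398,190,442,236),caddy=(140,130,222,222)).items():
    print(n,np.abs(a[y0:y1,x0:x1].astype(int)-b[y0:y1,x0:x1]).max(2).mean().round(1),cv2.phaseCorrelate(cv2.cvtColor(a[y0:y1,x0:x1],6).astype(np.float32),cv2.cvtColor(np.ascontiguousarray(b[y0:y1,x0:x1]),6).astype(np.float32)))
```

```text
[471.90127923 143.26290539 247.36574799] [-179.96124113   -1.02471876   -7.54940993] [-0.11840449 -1.37296519  0.65324653]
dish 3.8 ((0.4744190875932546, 0.46535854687049394), 1.0163389729864802)
tumbler 3.7 ((0.0400104414589606, 0.4480475258226946), 0.9514555712540944)
punch 4.1 ((-0.1971786791860879, -0.06534872152760585), 0.9097154394785563)
mug 4.2 ((0.47901509113540186, -0.06323848169931168), 0.9475491768783993)
caddy 33.0 ((0.11041436707708385, -0.11348249085144602), 0.6295132257320263)
```

View pics/s30b.png

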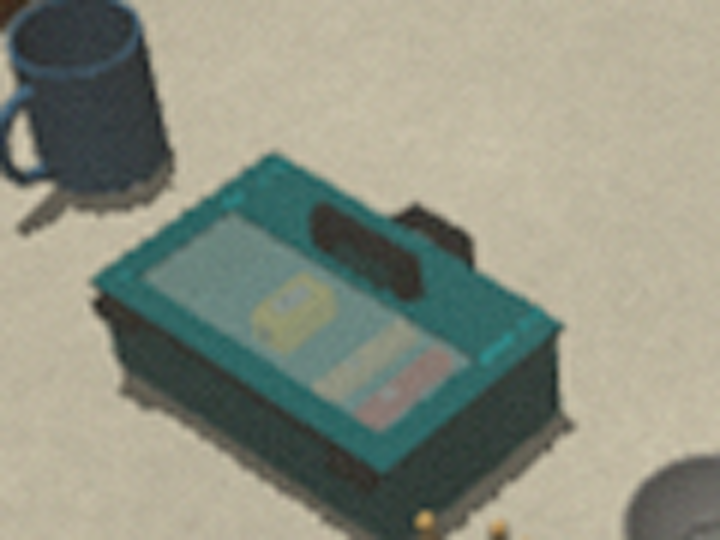

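View pics/t30.png

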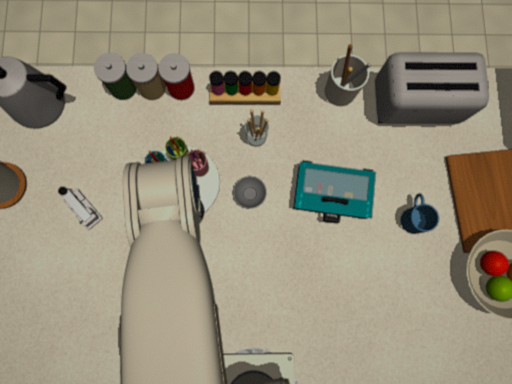

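View pics/t30b.png

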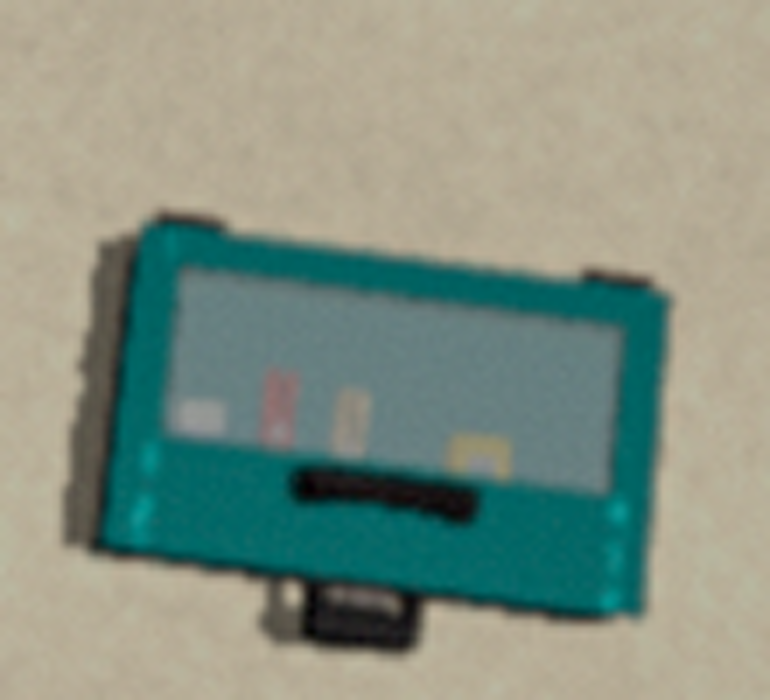

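The lid is shut flush, with its handle at crop (385,495). The worktop is clear, and the dish, glass, punch and mug are where they started (shifts under 0.5 px). Handing in.

```bash
python3 -c "
from station import arm
print(arm.hand_in())"
```

```text
the job is handed in; nothing more can be done
None
```

The job is done and handed in at about 49 s of the 210 s allowed; no verdict came back.

- **Case contents:** The white eraser, both pegs and the sharpener are in the case, and no green eraser was seen. The last pictures before the lid closed showed two dowels in the case beside the eraser.
- **Bin:** I lifted it straight up, tipped it over the case and put it back in its pocket. The picture afterwards showed it empty and seated.
- **Lid:** It popped through the catch under pressing, and the force peaked at about 30 N once it was hard down.
- **Tug:** The catch held. The tug first reached about 17–18 N, above the 8–12 N you asked for. I eased it to about 9 N, and it was at 13.5 N at the last reading. The handle rose about 2 mm, which fits the lid's play, and stopped there.
- **Last pictures:** The lid is flush and the worktop is clear. The dish, glass, punch and mug have not moved, to within 0.5 px. The caddy comparison was unusable because the arm covered it in the last top view. The picture taken just after the bin went back showed it unturned.

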